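# Load a bead mill and hold its bayonet lid at the pulse mark

## Robot

A 6-joint arm with a two-finger parallel gripper is mounted at the origin on the work surface. World frame = base frame: x ahead of the robot, y to its left, z up, the work surface at z = 0. Lengths are in mm, angles in rad, forces in N, time in s.
With the tool pointing down it reaches from about 325 to 1000 mm from the base axis. Payload 5.1 kg.
Tool frame: the origin (TCP) lies at the very end of the fingers, on their centre line; the grasp point (between the pads) lies 19 mm behind it; z points along the fingers, y is the direction in which the jaws open and shut (so a half turn about z gives the same grasp; the last joint's range is limited). The gripper opens to 85 mm and grips with 20 to 120 N. Pads are 22 mm wide; open, the fingers measure 114 mm over their backs; the gripper's body (76 mm by 85 mm) begins 54 mm behind the grasp point. The pads swing forward as they close: fully open they stand 13 mm farther back than shut.
Start: joints at [-1.195, 0.124, 1.65, -0, 1.367, -0.083], TCP at [287.835, -582.783, 231.322] pointing down, gripper open.
Joint ranges: [-2.61, 2.61], [-1.02, 2.33], [0.03, 2.71], [-1.35, 4.49], [0.32, 2.68], [-2.91, 2.91]. Speed limits (rad/s): [2.57, 2.57, 3.14, 3.14, 3.14, 3.14].

## Interface

Orientations are given as a unit quaternion [w, x, y, z].
In Python, from plant import bot gives the robot as it stands. The module is installed in compiled form; this text tells all that it offers.
- The arm moves only by the tool step_arm, never from a script. Its argument "targets" is a list of rows, each a list of 5 numbers: the finger opening in cm, from 0 to 8.54, then the shift along the tool's x, y, z in cm, then the turn about the tool's z in rad. A call has 1 to 12 rows; each row shifts and turns the commanded pose from where the row before left it, along the tool's axes as they then stand; what a row does not reach is not made up. A row lasts 1/12 s, in which the tool goes at most 41.7 mm and 7.16 degrees, less where a joint would pass 70% of its speed; a pose out of reach is approached as far as the arm can. A call is refused whole if a number of a shift passes 4.17 or a number of a turn 0.125, either way. A call with a gripper value outside its range is refused whole. The fingers move at their own pace and stop on an object; "grip_force" is the grip in N (left out, the last holds). Time passes only in rows, so rows that do not move let the fingers close. It gives the time, the measured TCP pose, the force and the opening at its end, in the units of the state.
- bot.get_obs(): the state, without advancing time (a new reading comes with each control period).
- bot.get_image(name): name is "scene" or "top" or "wrist"; returns a dict with "frame" (384x512x3 uint8, red, green, blue), "camera_matrix" (3x3 intrinsics, pixels), "pose" (4x4, takes a point from camera to world coordinates). Camera axes: x right, y up, looking along -z (the intrinsics and any distortion apply to the point x, -y, -z); pixel columns grow to the right and rows downward; lengths in mm; the calibration is good to about 2 mm. A picture is of the moment at which its call begins. There is no depth.
- bot.hand_in(): hands the job in, once; it reports no verdict.
Trained networks look in the newest picture that a camera, given by its name, has taken for a name from the list of things; names that differ only in an ending like _2 or _b are one class to them, and where a whole thing is asked for, a point or a joint stands for the part that bears it (a point fixed in the world has none). Each returns a list of dicts, best first, with "confidence" (0 to 1); they miss things now and then, are a little off and sometimes report something else, mostly with a low value. They report only what shows in the picture. A call takes as long as a camera call.
- bot.search_frame(target, camera): "rect" ([left, top, width, height] in pixels, round what is visible of it).
The state is a dict: "time_s": time; "joint_pos": joint angles; "dq": joint speeds; "joint_efforts": joint torques, N m; "position": TCP position; "orientation": TCP orientation; "wrist_force": force on the tool from outside, world axes, zero at the start; "moment": the same for the moment, N m; "finger_gap": finger opening in mm.
Only numpy, scipy, OpenCV 4.12 (cv2) and the standard library are available. Lean on these libraries where they do the work, as an engineer would, in place of code of your own. Each camera call takes 0.05 s, during which the arm holds its last target.

## Task

Load the two orange-capped sample tubes into the bead mill, fully home in two bores opposite each other so that it is balanced, and leave the blue-capped tube in the block and everything else on the bench alone. Then set the lid down into the mill's bayonet collar and twist it clockwise to the yellow pulse mark, about 30 degrees round, without ever driving it through the lock click. The mill pulses only while the lid is held there against its spring, so finish with the lid still gripped and held at the pulse mark; do not let go.

Things in the scene. Friction and masses are not known exactly. Their poses are not given: they have to be found in the camera images.
- mill: Bead mill: blue and grey bench machine, 222 x 164 mm, fixed. Origin: under the centre of its collar, at bench level; x points from the sloping console to the rear, y to its left, z up. Flat deck 95 mm above the bench with four bores 19 mm wide, 50 mm deep, chamfered 1.5 mm, centred 25.5 mm from the axis on the diagonals. A steel bayonet collar stands round them (see seat, gap).
- seat (a point): Centre of the collar on the deck, 95 mm above the bench: where the lid's origin comes to rest. Axes as the mill. The collar's opening is 96.5 mm in diameter, its outside 124 mm; its top is 12 mm above the deck: a lip 4 mm thick over a channel 8 mm high.
- gap (a point): One of the two entry gaps in the collar's lip, on the mill's +x side (its middle, 55 mm from the axis, at the lip's top); the other is opposite, on -x. Each is 20 mm wide, a white mark beside it. Clockwise of each, seen from above, are a yellow mark (pulse, 30 degrees from the middle of the gap) and a red mark (locked, 56 degrees). Stops in the channel prevent anticlockwise turning.
- bore0 (a point): Mouth of bore 0 on the deck, at the mill's x +18, y +18 mm. Opposite bore 2.
- bore1 (a point): Mouth of bore 1, at the mill's x -18, y +18 mm. Opposite bore 3.
- bore2 (a point): Mouth of bore 2, at the mill's x -18, y -18 mm.
- bore3 (a point): Mouth of bore 3, at the mill's x +18, y -18 mm.
- lid: Bayonet lid, loose, right way up on the bench: grey cover 91.5 mm in diameter, 30 mm high, hollow below (26 mm deep, clears the caps of tubes that are home), stepped to 86 mm in diameter at its lowest 7 mm; about 0.2 kg. Origin: centre of its underside; z up; x along the handle bar. On x and -x at the bottom are yellow lugs 12 mm wide, 6 mm high, reaching 52 mm from the axis (54.5 at a nib).
- lid_bar (a point): Middle of the top of the lid's black handle bar, 61 mm above its underside. The bar is 76 mm long (along the lid's x, in line with the lugs), 16 mm wide, 31 mm high. The lid goes in either way round with the bar along the mill's x and the lugs through the gaps (play 2.5 mm all round, 4 mm each way in the gaps) until its underside is on the deck; then it turns clockwise.
- interlock (a joint): Sprung ring in the collar, pushed round by the lid's lugs, rad: 0 at rest, growing clockwise; the lid's turn from the middle of the gaps less about 0.09. Pulse mark (lid at 30 degrees): 0.44; it pulses from 0.30 to 0.60. From 0.67 two spring balls resist; past 0.78 they click and the lid is locked (end 0.90). Let go, the spring turns the lid back; turning it takes some 0.25 N m.
- rack: White tube block, 175 x 50 mm, 34 mm high, fixed to the bench. Origin: centre of its underside; x along the row of three holes, which are 56 mm apart, 19 mm wide and 28 mm deep.
- tube_orange1: Sample tube with an orange screw cap: 62 mm long, pale body 16 mm in diameter with a tapered foot, cap 23 mm in diameter on the top 16 mm. Origin: centre of its foot; z up along it. It starts in a hole of the rack, foot 6 mm and cap top 68 mm above the bench, leaning a few degrees at most. Home in a mill bore the cap sits on the deck. About 22 g.
- tube_orange2: The other orange-capped tube, the same.
- tube_blue: Tube of the same size with a blue cap, in another hole of the rack: another sample, to be left where it is.
- amber_bottle: Amber bottle with a red cap, 60 mm in diameter, 115 mm high; leave alone. Origin: centre of its underside.
- jug: White jug with a handle, 96 mm in diameter, 100 mm high; leave alone. Origin: centre of its underside.
- mortar: White mortar bowl, 100 mm in diameter, 50 mm high; leave alone. Origin: centre of its underside.
- spatula: Spatula with a wooden handle, 160 mm long, lying on the bench; leave alone. Origin: on it, at bench level.
- timer: White bench timer, 65 x 75 x 20 mm; leave alone. Origin: centre of its underside.
- tip_box: Pipette tip box with a blue lid, 87 x 122 x 59 mm; leave alone. Origin: centre of its underside.

How it is judged:
By the outcome, as a careful person would: the job done as asked, in the order asked, and still so for the second after the job is handed in, while the arm keeps its last pose, push and grip.
It also fails if it takes over 61 s, if anything falls off the work surface, if the arm or the gripper's body presses on something with over 40 N, if the wrist force passes 120 N, or if a joint passes its speed limit or range.

## Working session

There is one attempt and no reset: what is moved stays moved. The work goes in short steps, Python scripts to look and compute and a tool call to move; the robot and the scene stay as the last step left them, time stands still between calls to the robot, and variables do not carry over. Pictures are saved under pics/ and viewed, and the job is handed in when it is done.

Besides the shell and the picture viewer there is one more tool, called after "Call:" as a command line: name --pt "numbers of a row" for each row, then --argument value for the rest. step_arm: Moves the arm, as the interface text tells. Its arguments: {"type":"object","properties":{"targets":{"type":"array"},"grip_force":{"type":"number"}},"required":["targets"]}

```bash
ls; mkdir -p pics
python3 - <<'E'
from plant import bot
import cv2
o=bot.get_obs(); print(o)
for n in ["scene","top","wrist"]:
    r=bot.get_image(n); cv2.imwrite(f"pics/{n}0.png",r["frame"][:,:,::-1]); print(n,r["camera_matrix"].tolist(),r["pose"].round(3).tolist(),[k for k in r])
E
```

```text
pics
{'time_s': 0.0, 'joint_pos': array([-1.19461788e+00,  1.24503087e-01,  1.65163799e+00, -2.44167353e-05,
        1.36751944e+00, -8.26248873e-02]), 'dq': array([ 1.06201222e-04, -1.18267380e-03,  2.08703841e-03, -1.15639741e-05,
       -1.05265824e-03, -1.05930573e-03]), 'joint_efforts': array([ 1.43898724e-03, -4.23612642e+01, -3.65449119e+01, -6.72116144e-06,
        7.04528560e-03, -6.80223621e-06]), 'position': array([ 287.60105057, -582.24111484,  230.07561912]), 'orientation': array([-1.02106566e-03,  9.73801544e-01,  2.27397195e-01, -1.63038695e-04]), 'wrist_force': array([-0.11766563,  0.4878167 ,  0.90298439]), 'moment': array([ 0.03062016,  0.02348922, -0.01704554]), 'finger_gap': 85.49293010980584}
scene [[367.88746819979696, 0.0, 257.54506625398943], [0.0, 367.88746819979696, 192.5876182349531], [0.0, 0.0, 1.0]] [[0.16, -0.723, 0.672, 1187.393], [0.987, 0.12, -0.105, -45.168], [-0.005, 0.68, 0.733, 778.531], [0.0, 0.0, 0.0, 1.0]] ['frame', 'camera_matrix', 'pose']
top [[409.40130114253503, 0.0, 251.60337095199017], [0.0, 409.40130114253503, 190.03490237348245], [0.0, 0.0, 1.0]] [[-0.031, 0.977, -0.209, 313.067], [-1.0, -0.031, 0.005, 69.057], [-0.001, 0.209, 0.978, 1289.901], [0.0, 0.0, 0.0, 1.0]] ['frame', 'camera_matrix', 'pose']
wrist [[330.0750188135541, 0.0, 257.90551698278296], [0.0, 330.0750188135541, 191.672418282329], [0.0, 0.0, 1.0]] [[0.443, 0.852, 0.28, 359.052], [-0.897, 0.421, 0.136, -548.395], [-0.002, -0.312, 0.95, 374.608], [0.0, 0.0, 0.0, 1.0]] ['frame', 'camera_matrix', 'pose']
```

View pics/scene0.png

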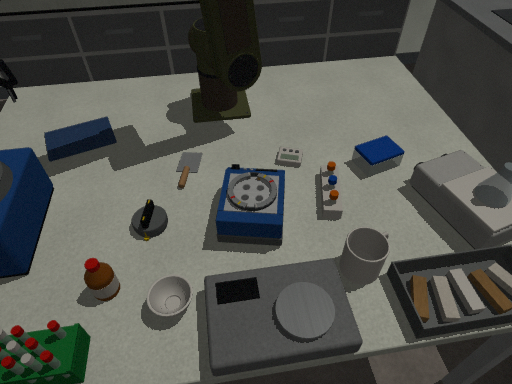

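View pics/top0.png

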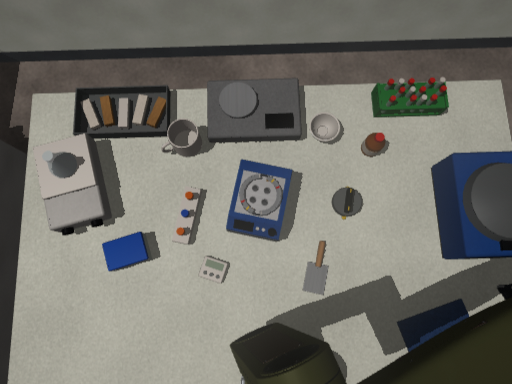

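View pics/wrist0.png

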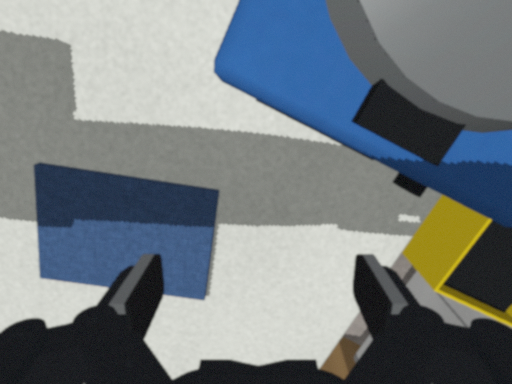

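Run:
```python
from plant import bot
for n in ["scene","top"]:
    for t in ["mill","lid","rack","tube_orange1","tube_blue","lid_bar","gap","bore0"]:
        try: print(n,t,[(round(d['confidence'],2),[round(float(x),1) for x in d['rect']]) for d in bot.search_frame(t,n)][:4])
        except Exception as e: print(n,t,e)
```

```text
scene mill [(0.94, [216.3, 166.1, 67.0, 77.3])]
scene lid [(0.87, [131.5, 201.2, 36.3, 40.0])]
scene rack [(0.85, [323.3, 165.7, 18.3, 54.1])]
scene tube_orange1 [(0.16, [176.0, 154.2, 27.0, 34.8])]
scene tube_blue [(0.72, [319.8, 165.9, 21.7, 53.4])]
scene lid_bar [(0.96, [130.2, 199.5, 37.9, 41.0]), (0.63, [220.6, 165.3, 63.2, 78.2])]
scene gap [(0.62, [218.9, 166.3, 62.7, 78.3])]
scene bore0 [(0.74, [174.5, 150.7, 26.6, 35.7]), (0.63, [216.6, 165.0, 68.4, 81.0])]
top mill []
top lid [(0.82, [333.8, 186.0, 24.2, 36.1]), (0.31, [200.4, 257.8, 26.5, 27.1])]
top rack [(0.88, [171.4, 185.8, 29.1, 60.7])]
top tube_orange1 [(0.38, [174.6, 229.1, 8.6, 8.5])]
top tube_blue []
top lid_bar [(0.93, [329.0, 187.0, 31.0, 30.8]), (0.43, [175.5, 230.1, 7.6, 8.2])]
top gap [(0.56, [228.9, 156.0, 65.7, 85.6]), (0.31, [174.8, 187.6, 24.7, 61.0])]
top bore0 [(0.69, [226.7, 159.4, 67.0, 82.6])]
```

The scene view shows the mill at (250,205), the lid at (150,218) and the tubes at (331,166), (333,181) and (334,195). The top view shows the mill at (261,195), the lid at (347,201), the orange caps at (189,196) and (181,232), and blue at (185,213). The far-left blue machine is not part of the job. Next I'll measure by colour blobs.

```bash
cat > h.py <<'E'
import numpy as np, cv2
from plant import bot
def ray(r,u,v):
    K=r["camera_matrix"];P=r["pose"]
    d=np.array([(u-K[0,2])/K[0,0],-(v-K[1,2])/K[1,1],-1.0])
    return P[:3,3],P[:3,:3]@d
def onz(r,u,v,z):
    o,d=ray(r,u,v); return o+d*(z-o[2])/d[2]
def proj(r,p):
    K=r["camera_matrix"];P=r["pose"]
    c=P[:3,:3].T@(np.asarray(p,float)-P[:3,3]); return K[0,0]*c[0]/-c[2]+K[0,2], -K[1,1]*c[1]/-c[2]*1+K[1,2]
def tri(rs,uvs):
    A=np.zeros((3,3));b=np.zeros(3)
    for r,(u,v) in zip(rs,uvs):
        o,d=ray(r,u,v);d=d/np.linalg.norm(d);M=np.eye(3)-np.outer(d,d);A+=M;b+=M@o
    return np.linalg.solve(A,b)
def blobs(im,lo,hi,minA=8,roi=None):
    h=cv2.cvtColor(im,cv2.COLOR_RGB2HSV); m=cv2.inRange(h,np.array(lo),np.array(hi))
    if roi:
        k=np.zeros_like(m);x,y,w,hh=roi;k[y:y+hh,x:x+w]=255;m&=k
    n,l,s,c=cv2.connectedComponentsWithStats(m)
    return [(c[i].round(1).tolist(),s[i].tolist()) for i in range(1,n) if s[i,4]>=minA]
def crop(im,x,y,w,h,name,f):
    cv2.imwrite(name,cv2.resize(im[y:y+h,x:x+w,::-1],None,fx=f,fy=f,interpolation=cv2.INTER_CUBIC))
E
python3 - <<'E'
from h import *
s=bot.get_image("scene");t=bot.get_image("top")
for n,r,roi in(("s",s,(310,150,45,65)),("t",t,(165,180,45,70))):
    for (c,st) in blobs(r["frame"],(3,120,60),(20,255,255),8,roi): print(n,"or",c,st,onz(r,*c,62).round(1))
    for (c,st) in blobs(r["frame"],(100,120,60),(125,255,255),8,roi): print(n,"bl",c,st,onz(r,*c,62).round(1))
crop(t["frame"],220,150,160,110,"pics/tc.png",5)
crop(s["frame"],125,150,170,110,"pics/sc.png",4)
E
```

```text
s or [331.1, 165.7] [327, 162, 9, 9, 61] [462.4 280.5  62. ]
s or [333.7, 194.4] [329, 190, 10, 10, 73] [570.4 254.7  62. ]
s bl [332.6, 178.0] [329, 175, 8, 8, 42] [510.8 270.   62. ]
t or [188.8, 195.1] [185, 192, 9, 8, 50] [565.7 254.8  62. ]
t or [180.2, 230.9] [176, 228, 9, 7, 48] [456.8 280.5  62. ]
t bl [184.6, 212.9] [181, 210, 8, 7, 42] [511.1 267.5  62. ]
```

View pics/tc.png

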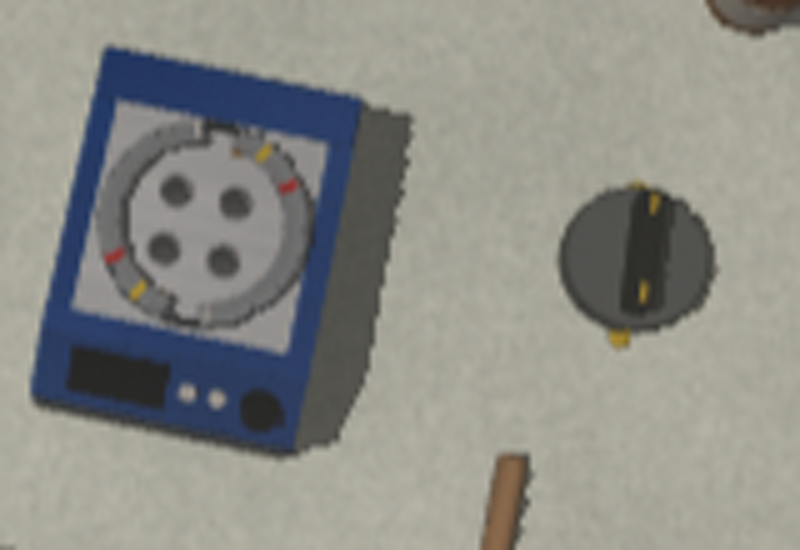

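View pics/sc.png

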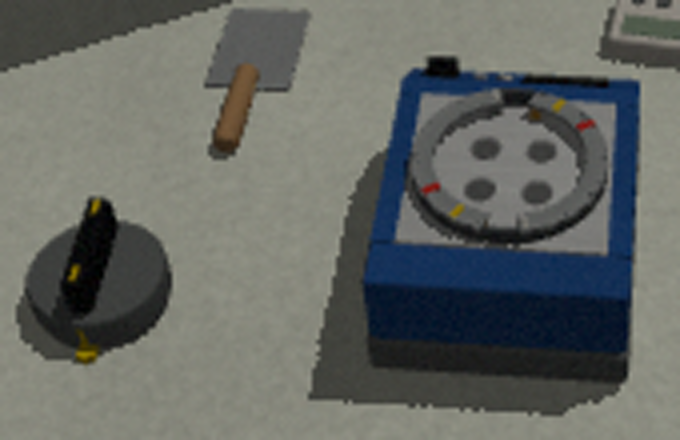

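Run:
```python
from h import *
s=bot.get_image("scene");t=bot.get_image("top")
T=lambda x,y:(220+x/5-.4,150+y/5-.4); S=lambda x,y:(125+x/4-.4,150+y/4-.4)
# bores (order by mill: front = low world x). top: UL,UR,LL,LR ; scene is viewed from the opposite side
tb=[T(177,190),T(235,203),T(162,250),T(223,261)]
sb=[S(537,191),S(479,189),S(541,151),S(486,149)]
for a,b in zip(tb,sb): print(onz(t,*a,95).round(1),onz(s,*b,95).round(1),tri([t,s],[a,b]).round(1))
pts=np.array([onz(t,*a,95) for a in tb]);ps=np.array([onz(s,*b,95) for b in sb]);print(pts.mean(0),ps.mean(0))
P=(pts+ps)/2; d=(P[0]+P[1]-P[2]-P[3]);print("mill yaw",np.degrees(np.arctan2(d[1],d[0])), "from y",np.degrees(np.arctan2(*( (P[0]+P[2]-P[1]-P[3])[[1,0]]))) -90)
# lid bar yellow marks at z 61
a1,a2=T(655,203),T(644,292); b1,b2=S(74,272),S(96,207)
q=[onz(t,*a1,61),onz(t,*a2,61),onz(s,*b1,61),onz(s,*b2,61)]
print(np.round(q,1)); 
for i in(0,2):
    d=q[i]-q[i+1];print("lid yaw",np.degrees(np.arctan2(d[1],d[0])),(q[i]+q[i+1])/2)
print("lugs",onz(t,*T(619,338),6),onz(t,*T(637,186),6),onz(s,*S(87,353),6))
```

```text
[575.6  52.1  95. ] [577.8  53.3  95. ] [576.1  52.8  93.2]
[566.6  17.7  95. ] [570.2  17.7  95. ] [567.3  17.8  91.8]
[539.4  62.2  95. ] [544.1  61.5  95. ] [540.2  62.1  90.9]
[531.7  26.2  95. ] [536.5  26.9  95. ] [532.5  26.7  90.8]
[553.33227185  39.5400928   95.        ] [557.16664707  39.84746371  95.        ]
mill yaw -14.518175782905285 from y -12.826324571660749
[[ 565.7 -241.3   61. ]
 [ 510.7 -230.1   61. ]
 [ 567.4 -239.1   61. ]
 [ 514.2 -227.6   61. ]]
lid yaw -11.509496995948243 [ 538.2261276  -235.74820053   61.        ]
lid yaw -12.186863406229438 [ 540.83217921 -233.36455921   61.        ]
lugs [ 490.6568248  -225.37126664    6.        ] [ 588.54389208 -244.60033868    6.        ] [ 589.62922387 -242.39291461    6.        ]
```

Call:
step_arm --pt "8.5 2.6 -2.9 0 0.116" --pt "8.5 2.6 -2.9 0 0.116" --pt "8.5 2.6 -2.9 0 0.116" --pt "8.5 2.6 -2.9 0 0.116" --pt "8.5 2.6 -2.9 0 0.116" --pt "8.5 2.6 -2.9 0 0.115" --pt "6 2.6 -2.9 0 0" --pt "6 2.6 -2.9 0 0" --pt "6 2.6 -2.9 0 0" --pt "6 2.6 -2.9 0 0" --pt "6 2.6 -2.9 0 0"

```text
time_s: 2.07
position: [571.4, -277.0, 231.6]
orientation: [0.0, 0.993, -0.117, 0.0]
wrist_force: [0.3, -0.5, 0.7]
finger_gap: 60.0
```

```bash
cat >> h.py <<'E'
def yaw(o):
    w,x,y,z=o["orientation"]; return np.arctan2(2*(x*y+w*z),1-2*(y*y+z*z))
def to(pos,yw,o=None):
    o=o or bot.get_obs(); y0=yaw(o); p=o["position"]; d=np.array(pos)-p
    ex=np.array([np.cos(yw),np.sin(yw)]);ey=np.array([np.sin(yw),-np.cos(yw)])
    turn=-((yw-y0+np.pi)%(2*np.pi)-np.pi)
    ex0=np.array([np.cos(y0),np.sin(y0)]);ey0=np.array([np.sin(y0),-np.cos(y0)])
    print("t%.2f"%o["time_s"],"pos",p.round(1),"yaw %.3f"%y0,"gap %.1f"%o["finger_gap"],"F",o["wrist_force"].round(1),"M",o["moment"].round(2))
    print(" -> shift cm after turn: x%.2f y%.2f z%.2f turn %.3f | in current axes x%.2f y%.2f"%(d[:2]@ex/10,d[:2]@ey/10,-d[2]/10,turn,d[:2]@ex0/10,d[:2]@ey0/10))
E
python3 - <<'E'
from h import *
to((568,254.7,150),-.234)
r=bot.get_image("wrist");cv2.imwrite("pics/w1.png",r["frame"][:,:,::-1])
print(r["pose"].round(3).tolist())
E
```

```text
t2.07 pos [ 571.4 -277.   231.6] yaw -0.235 gap 60.0 F [ 0.3 -0.5  0.7] M [-0.08 -0.03  0.02]
 -> shift cm after turn: x-12.66 y-51.64 z8.16 turn -0.001 | in current axes x-12.72 y-51.63
[[-0.233, 0.924, 0.303, 648.736], [-0.972, -0.222, -0.072, -296.81], [0.001, -0.311, 0.95, 376.025], [0.0, 0.0, 0.0, 1.0]]
```

View pics/w1.png

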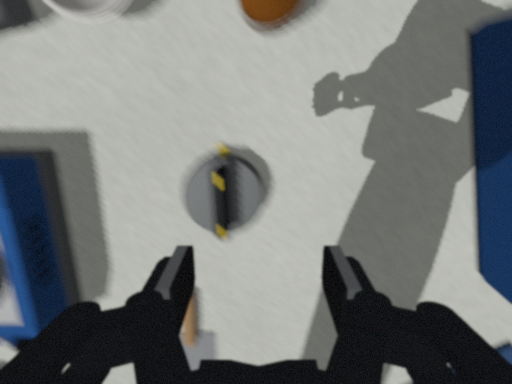

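The wrist view shows the lid at about (226,192), with its bar near vertical and the yellow marks at (218,180) and (221,231). Next I'll look at the mill on the way past.

Call:
step_arm --pt "6 -1 -4 0 0" --pt "6 -1 -4 0 0" --pt "6 -1 -4 0 0" --pt "6 -1 -4 0 0" --pt "6 -1 -4 0 0" --pt "6 -1 -4 0 0" --pt "6 -1 -4 0 0" --pt "6 -0.2 -2 0 0" --pt "6 0 0 0 0"

```text
time_s: 2.87
position: [569.8, 34.0, 231.6]
orientation: [-0.001, 0.993, -0.115, 0.0]
wrist_force: [-1.0, -1.0, 0.0]
finger_gap: 59.5
```

Run:
```python
from h import *
to((568,254.7,150),-.234)
r=bot.get_image("wrist");cv2.imwrite("pics/w2.png",r["frame"][:,:,::-1])
np.save("w2.npy",r,allow_pickle=True)
```

```text
t2.87 pos [569.8  34.  231.6] yaw -0.230 gap 59.5 F [-1. -1.  0.] M [-0.01 -0.   -0.05]
 -> shift cm after turn: x-5.29 y-21.43 z8.16 turn 0.004 | in current axes x-5.21 y-21.45
```

View pics/w2.png

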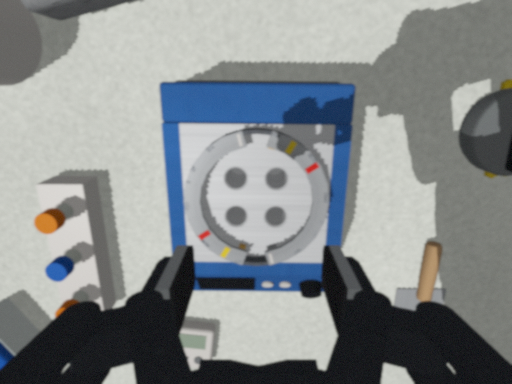

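The mill is in clear view: bores at about (236,178), (276,178), (236,216) and (275,216), and gaps at (260,138) and (258,257).

Run:
```python
from h import *
r=np.load("w2.npy",allow_pickle=True).item()
g=cv2.cvtColor(r["frame"],cv2.COLOR_RGB2GRAY)
m=np.zeros_like(g);m[160:235,218:293]=cv2.inRange(g[160:235,218:293],0,115)
n,l,s,c=cv2.connectedComponentsWithStats(m)
c=[c[i] for i in range(1,n) if s[i,4]>60];print(np.round(c,1),s[1:].tolist())
P=np.array([onz(r,*k,94) for k in c]);print(P.round(1),P.mean(0).round(1))
for i in range(4):
  for j in range(i):
    d=P[i]-P[j];print(i,j,np.linalg.norm(d).round(1),np.degrees(np.arctan2(d[1],d[0])).round(1))
crop(r["frame"],180,115,160,160,"pics/w2c.png",4)
w=bot.get_image("wrist")
for cc,st in blobs(r["frame"],(3,120,60),(20,255,255),50): print(cc,st,onz(r,*cc,62).round(1))
```

```text
[[235.1 178.3]
 [276.  178.7]
 [235.6 215.3]
 [274.7 215.8]] [[226, 170, 19, 17, 236], [267, 171, 18, 17, 240], [227, 207, 18, 17, 237], [267, 208, 16, 17, 228], [218, 227, 3, 4, 6]]
[[574.1  52.6  94. ]
 [565.4  17.3  94. ]
 [539.7  60.9  94. ]
 [531.   25.9  94. ]] [552.5  39.2  94. ]
1 0 36.3 -103.8
2 0 35.4 166.3
2 1 50.6 120.5
3 0 50.7 -148.3
3 1 35.5 166.0
3 2 36.1 -104.0
[49.3, 220.6] [35, 209, 30, 24, 517] [565.6 254.8  62. ]
[65.4, 306.8] [56, 300, 22, 18, 130] [463.3 281.4  62. ]
```

View pics/w2c.png

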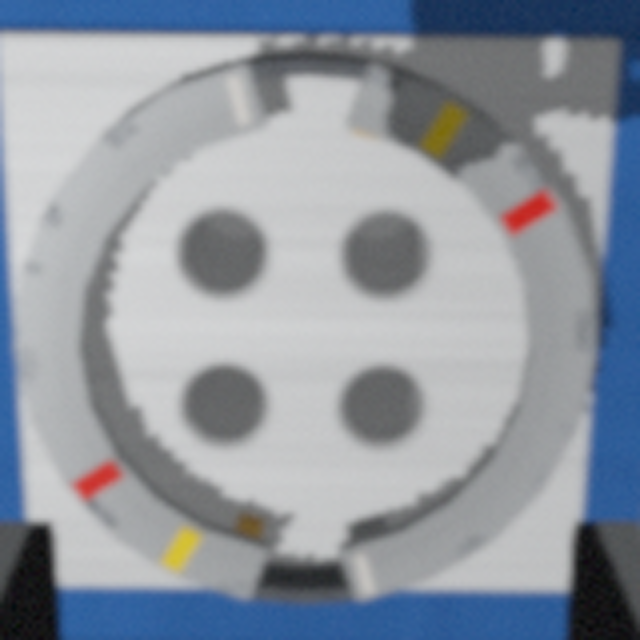

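Call:
step_arm --pt "5 -0.9 -3.6 0.8 0" --pt "5 -0.9 -3.6 1 0" --pt "5 -0.9 -3.6 1.5 0" --pt "5 -0.9 -3.6 2 0" --pt "5 -0.9 -3.6 2 0" --pt "5 -0.9 -3.4 1.5 0" --pt "5 0 0 0 0" --pt "5 0 0 0 0"

```text
time_s: 3.63
position: [566.8, 249.7, 142.0]
orientation: [0.001, 0.993, -0.117, -0.001]
wrist_force: [1.6, 0.0, 0.0]
finger_gap: 49.9
```

Run:
```python
from h import *
to((565.7,254.8,58),-.234)
r=bot.get_image("wrist");cv2.imwrite("pics/w3.png",r["frame"][:,:,::-1])
for cc,st in blobs(r["frame"],(3,120,60),(20,255,255),50): print(cc,st,onz(r,*cc,62).round(1),onz(r,*cc,66).round(1))
o=bot.get_obs();print(proj(r,o["position"]),proj(r,(565.7,254.8,68)))
```

```text
t3.63 pos [566.8 249.7 142. ] yaw -0.234 gap 49.9 F [1.6 0.  0. ] M [0.03 0.01 0.01]
 -> shift cm after turn: x-0.22 y-0.47 z8.40 turn -0.000 | in current axes x-0.22 y-0.47
[249.1, 202.9] [234, 185, 31, 36, 901] [565.5 255.   62. ] [566.9 254.5  66. ]
[250.1, 329.9] [237, 313, 27, 35, 770] [456.3 281.2  62. ] [459.6 280.3  66. ]
(np.float64(256.3012221568466), np.float64(254.05821869682245)) (np.float64(249.06145939947535), np.float64(205.55503239820177))
```

View pics/w3.png

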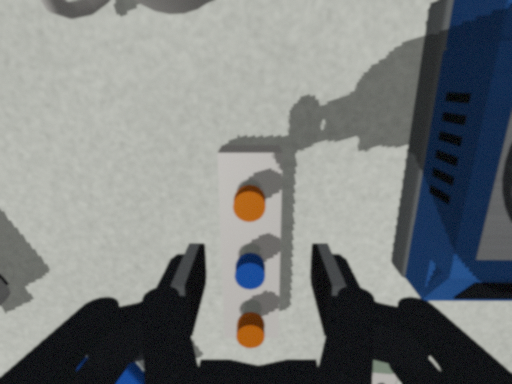

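The caps are at (249,203) orange, (250,271) blue and (250,330) orange, with the fingers straddling the row. Descending on the far tube.

Call:
step_arm --pt "5 -0.2 -0.5 2.5 0" --pt "5 0 0 3 0" --pt "5 0 0 2.5 0" --pt "5 0 0 0.5 0" --pt "5 0 0 0 0" --pt "2 0 0 0 0" --pt "2 0 0 0 0" --pt "2 0 0 0 0" --pt "2 0 0 0 0" --grip_force 35

```text
time_s: 4.43
position: [568.4, 255.5, 61.8]
orientation: [-0.001, 0.993, -0.117, 0.002]
wrist_force: [-0.1, -0.1, 6.3]
finger_gap: 20.4
```

Run:
```python
from h import *
to((565.7,254.8,58),-.234)
r=bot.get_image("wrist");cv2.imwrite("pics/w4.png",r["frame"][:,:,::-1])
```

```text
t4.43 pos [568.4 255.5  61.8] yaw -0.235 gap 20.4 F [-0.1 -0.1  6.3] M [-0.25  0.17 -0.01]
 -> shift cm after turn: x-0.25 y0.13 z0.38 turn -0.001 | in current axes x-0.25 y0.13
```

View pics/w4.png

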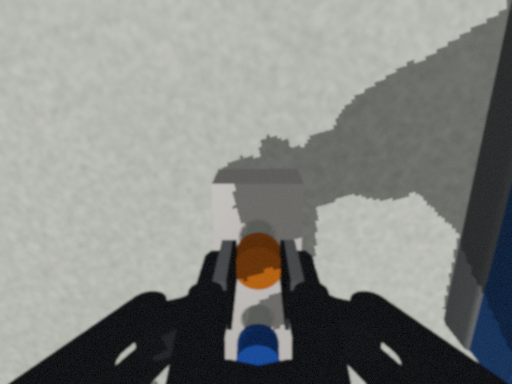

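Call:
step_arm --pt "2 0 0 0 0" --pt "2 0 0 0 0"

```text
time_s: 4.65
position: [568.4, 255.6, 61.7]
orientation: [-0.001, 0.993, -0.117, 0.002]
wrist_force: [-0.1, -1.3, 7.3]
finger_gap: 20.5
```

Run:
```python
from h import *
to((565.7,254.8,58),-.234)
r=bot.get_image("scene");crop(r["frame"],290,120,100,110,"pics/s5.png",6)
```

```text
t4.65 pos [568.4 255.6  61.7] yaw -0.235 gap 20.5 F [-0.1 -1.3  7.3] M [-0.36  0.06  0.01]
 -> shift cm after turn: x-0.24 y0.14 z0.37 turn -0.001 | in current axes x-0.24 y0.14
```

View pics/s5.png

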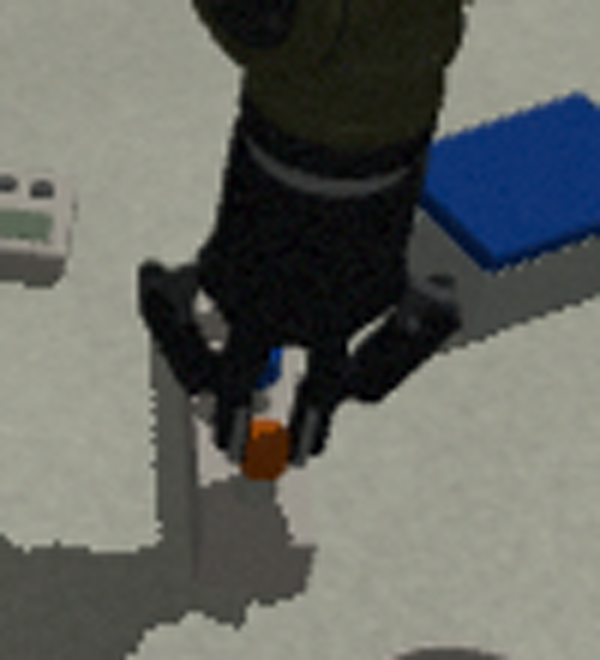

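Call:
step_arm --pt "2 0 0 -1 0" --pt "2 0 0 -2 0" --pt "2 0 0 -3 0" --pt "2 0 0 0 0"

```text
time_s: 5.03
position: [570.1, 256.8, 126.2]
orientation: [-0.003, 0.993, -0.117, 0.005]
wrist_force: [1.2, 0.5, 0.6]
finger_gap: 20.6
```

Run:
```python
from h import *
to((565.7,254.8,117),-.234)
r=bot.get_image("scene");crop(r["frame"],290,120,100,110,"pics/s6.png",5)
r=bot.get_image("wrist");crop(r["frame"],160,180,200,200,"pics/w6.png",3)
```

```text
t5.03 pos [570.1 256.8 126.2] yaw -0.235 gap 20.6 F [1.2 0.5 0.6] M [ 0.04 -0.05  0.02]
 -> shift cm after turn: x-0.38 y0.30 z0.92 turn -0.001 | in current axes x-0.38 y0.30
```

View pics/s6.png

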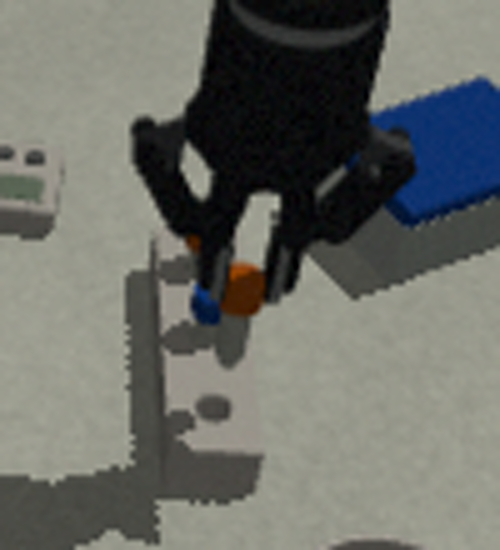

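View pics/w6.png

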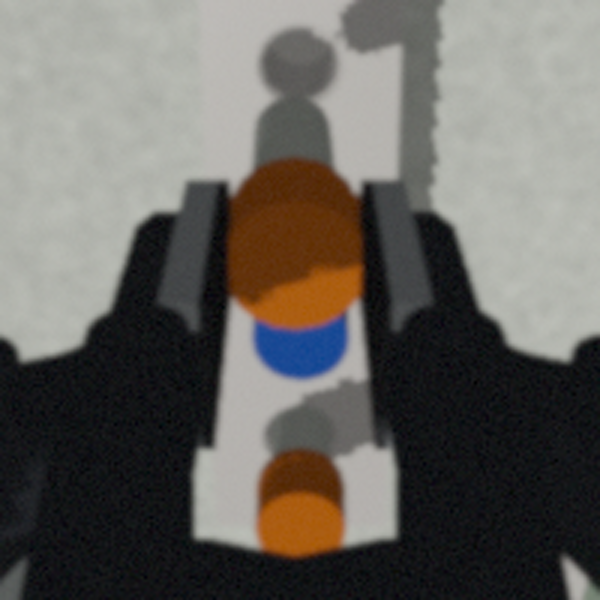

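The tube is lifted clear, with its cap centred between the pads and the body hanging straight. Carrying it to bore 0.

Call:
step_arm --pt "2 0 0 -3 0" --pt "2 0 0 -3 -0.111" --pt "2 -0.4 2.9 0 -0.111" --pt "2 -0.4 2.9 0 -0.111" --pt "2 -0.4 2.9 0 -0.111" --pt "2 -0.4 2.9 0 -0.111" --pt "2 -0.4 2.9 0 -0.111" --pt "2 -0.4 2.9 0 -0.111" --pt "2 -0.4 2.9 0 0" --pt "2 0 0 0 0" --pt "2 0 0 0 0"

```text
time_s: 6.05
position: [580.4, 54.7, 177.5]
orientation: [-0.0, 0.964, 0.266, -0.001]
wrist_force: [0.0, -0.2, -0.3]
finger_gap: 20.8
```

Run:
```python
from h import *
to((574.5,52.7,160),.543)
r=bot.get_image("wrist");cv2.imwrite("pics/w7.png",r["frame"][:,:,::-1])
np.save("w7.npy",r,allow_pickle=True)
p=bot.get_obs()["position"]
for z in (6,-9.7,-56): print(z,np.round(proj(r,p+[0,0,z]),1))
print(np.round(proj(r,(574.5,52.7,95)),1))
```

```text
t6.05 pos [580.4  54.7 177.5] yaw 0.539 gap 20.8 F [ 0.  -0.2 -0.3] M [-0.01 -0.06  0.  ]
 -> shift cm after turn: x-0.61 y-0.13 z1.75 turn -0.004 | in current axes x-0.61 y-0.13
6 [254.  258.6]
-9.7 [254.4 243.3]
-56 [255.2 210.4]
[255.2 205.2]
```

View pics/w7.png

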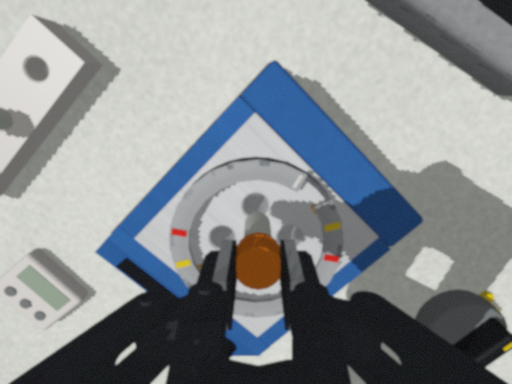

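The tube hangs in front of bore 0 in the wrist view (bore at about (255,203), cap at (259,262)). I'll shift over and lower to just above the collar.

Call:
step_arm --pt "2 -0.6 -0.1 0.8 -0.004" --pt "2 0 0 0.3 0" --pt "2 0 0 0 0" --pt "2 0 0 0 0"

```text
time_s: 6.43
position: [574.4, 54.4, 166.9]
orientation: [-0.0, 0.963, 0.27, -0.001]
wrist_force: [-0.2, 0.4, 0.5]
finger_gap: 20.6
```

Run:
```python
from h import *
to((574.5,52.7,160),.543)
r=bot.get_image("wrist");crop(r["frame"],170,130,170,170,"pics/w8.png",4)
np.save("w8.npy",r,allow_pickle=True)
p=bot.get_obs()["position"]
for z in (6,-9.7,-56): print(z,np.round(proj(r,p+[0,0,z]),1))
print(np.round(proj(r,(574.5,52.7,95)),1))
s=bot.get_image("scene");crop(s["frame"],200,120,110,110,"pics/s8.png",5)
```

```text
t6.43 pos [574.4  54.4 166.9] yaw 0.547 gap 20.6 F [-0.2  0.4  0.5] M [-0.04 -0.02  0.01]
 -> shift cm after turn: x-0.07 y0.15 z0.69 turn 0.004 | in current axes x-0.07 y0.15
6 [256.6 259.1]
-9.7 [256.8 243.7]
-56 [257.  210.7]
[258.9 203.5]
```

View pics/w8.png

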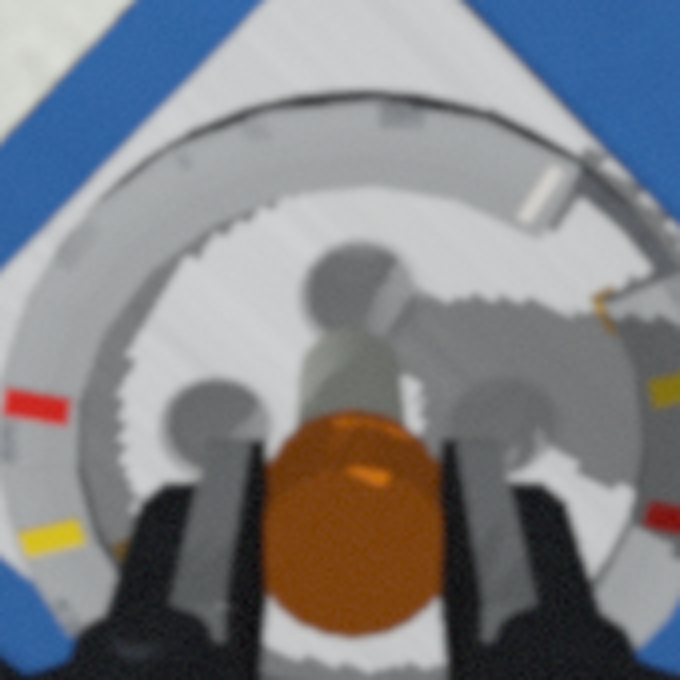

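View pics/s8.png

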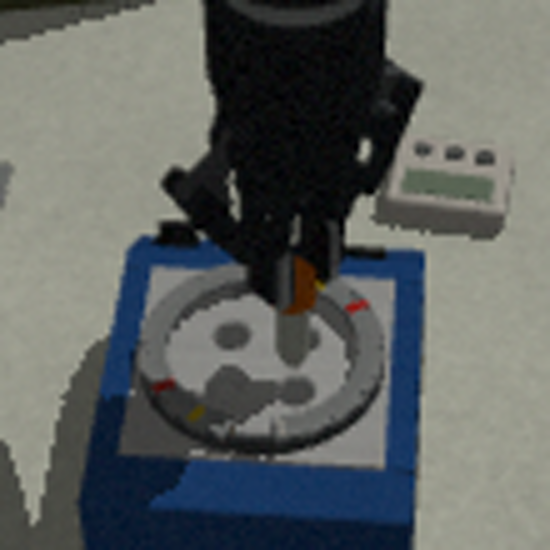

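Run:
```python
from h import *
r=np.load("w8.npy",allow_pickle=True).item()
p=bot.get_obs()["position"]; ex=np.array([np.cos(.547),np.sin(.547)]);ey=np.array([ex[1],-ex[0]])
f=lambda q:(q[:2].round(1),"rel TCP tool",round((q-p)[:2]@ex,1),round((q-p)[:2]@ey,1))
print("cap",f(onz(r,170+352/4-.4,130+537/4-.4,p[2]+6)))
print("foot",f(onz(r,170+352/4-.4,130+352/4-.4,p[2]-56)))
print("foot edge top",f(onz(r,170+352/4-.4,130+328/4-.4,p[2]-56)))
print("bore",f(onz(r,170+357/4-.4,130+290/4-.4,95)))
```

```text
cap (array([573. ,  52.7]), 'rel TCP tool', np.float64(-2.5), np.float64(0.2))
foot (array([571. ,  51.6]), 'rel TCP tool', np.float64(-4.9), np.float64(0.1))
foot edge top (array([574.6,  53.8]), 'rel TCP tool', np.float64(-0.7), np.float64(0.1))
bore (array([575.4,  53.3]), 'rel TCP tool', np.float64(-0.2), np.float64(0.9))
```

Call:
step_arm --pt "2 0.3 0.1 0 0" --pt "2 0 0 0.6 0" --pt "2 0 0 1 0" --pt "2 0 0 0.8 0" --pt "2 0 0 0 0"

```text
time_s: 6.95
position: [576.5, 54.3, 140.5]
orientation: [-0.001, 0.963, 0.269, -0.002]
wrist_force: [-0.6, -0.4, -0.6]
finger_gap: 20.7
```

Run:
```python
from h import *
to((574.5,52.7,110),.543)
r=bot.get_image("wrist");crop(r["frame"],170,130,170,170,"pics/w9.png",4)
```

```text
t6.95 pos [576.5  54.3 140.5] yaw 0.546 gap 20.7 F [-0.6 -0.4 -0.6] M [0.01 0.03 0.03]
 -> shift cm after turn: x-0.25 y0.03 z3.05 turn 0.003 | in current axes x-0.25 y0.03
```

View pics/w9.png

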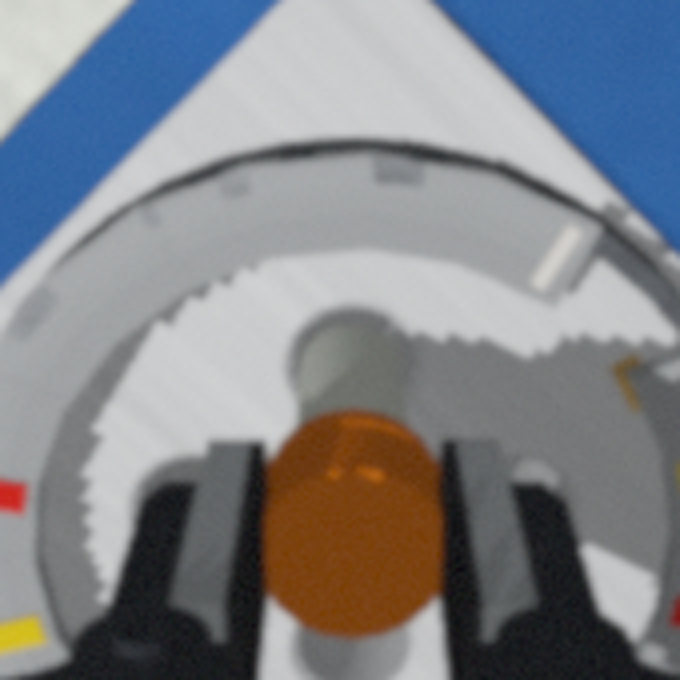

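The foot has entered bore 0, centred in the mouth and with no contact force. Continuing down.

Call:
step_arm --pt "2 0 0 1 0" --pt "2 0 0 1 0" --pt "2 0 0 1 0" --pt "2 0 0 0 0" --pt "2 0 0 0 0"

```text
time_s: 7.42
position: [577.4, 54.4, 112.3]
orientation: [-0.0, 0.963, 0.269, -0.001]
wrist_force: [-0.5, -0.9, 0.2]
finger_gap: 20.8
```

Call:
step_arm --pt "3.2 0 0 0 0" --pt "3.2 0 0 0 0" --pt "3.2 0 0 -1.5 0" --pt "3.5 0 0 -3 0" --pt "3.5 0 0 -3 0" --pt "3.5 0 0 0 0"

```text
time_s: 7.92
position: [582.4, 54.4, 197.2]
orientation: [0.002, 0.963, 0.269, 0.006]
wrist_force: [0.3, -0.1, 2.1]
finger_gap: 35.2
```

Run:
```python
from h import *
to((457,280.5,140),-.234)
r=bot.get_image("wrist");crop(r["frame"],130,130,240,200,"pics/w10.png",3)
p=bot.get_obs()["position"];np.save("w10.npy",r,allow_pickle=True)
for cc,st in blobs(r["frame"],(3,120,60),(20,255,255),50): print(cc,st,onz(r,*cc,105).round(1),onz(r,*cc,111).round(1))
```

```text
t7.92 pos [582.4  54.4 197.2] yaw 0.546 gap 35.2 F [ 0.3 -0.1  2.1] M [ 0.02 -0.03  0.02]
 -> shift cm after turn: x-17.44 y-19.09 z5.72 turn 0.780 | in current axes x1.02 y-25.83
[254.6, 204.4] [240, 188, 30, 33, 787] [575.2  51.2 105. ] [577.   52.3 111. ]
```

View pics/w10.png

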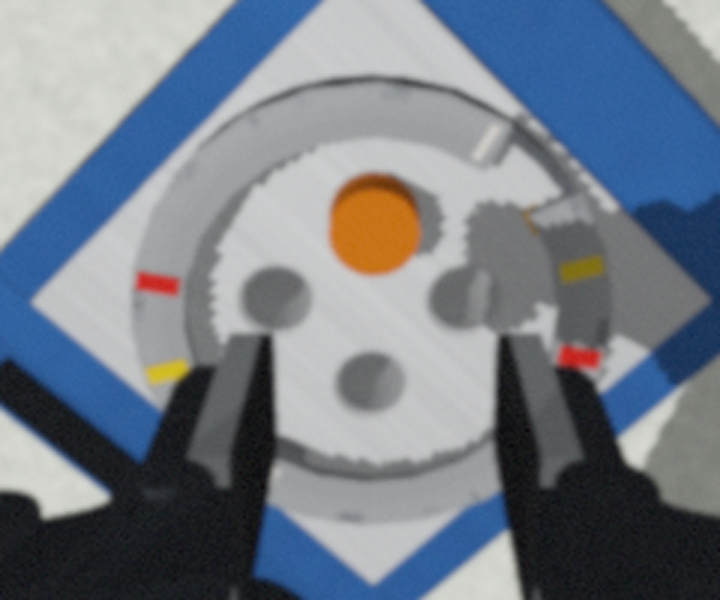

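Bore 0 now holds the tube, and its cap appears seated on the deck. On to the second orange tube.

Call:
step_arm --pt "5 -1.2 -3.5 0 0.112" --pt "5 -1.2 -3.5 0 0.112" --pt "5 -1.3 -3.5 0 0.112" --pt "5 -1.3 -3.5 0 0.111" --pt "5 -1.3 -3.5 1 0.111" --pt "5 -1.3 -3.5 1.5 0.111" --pt "5 -1.3 -3.3 2 0.111" --pt "5 0 0 2 0" --pt "5 0 0 0 0" --pt "5 0 0 0 0"

```text
time_s: 8.8
position: [441.9, 267.6, 122.4]
orientation: [0.001, 0.993, -0.116, -0.001]
wrist_force: [-0.4, -0.2, 0.1]
finger_gap: 50.0
```

Run:
```python
from h import *
r=bot.get_image("wrist");crop(r["frame"],150,150,220,180,"pics/w11.png",3)
to((457,280.5,57),-.234)
p=bot.get_obs()["position"]
for cc,st in blobs(r["frame"],(3,120,60),(20,255,255),50): print(cc,st,onz(r,*cc,62).round(1),onz(r,*cc,66).round(1))
s=bot.get_image("scene");crop(s["frame"],205,150,90,100,"pics/s11.png",5)
```

```text
t8.85 pos [443.2 267.6 124. ] yaw -0.233 gap 50.1 F [ 0.2 -0.6 -0.4] M [-0.02 -0.07  0.06]
 -> shift cm after turn: x1.05 y-1.58 z6.70 turn 0.001 | in current axes x1.05 y-1.58
[229.9, 193.6] [212, 174, 36, 40, 1095] [456.7 281.4  62. ] [457.9 280.7  66. ]
```

View pics/w11.png

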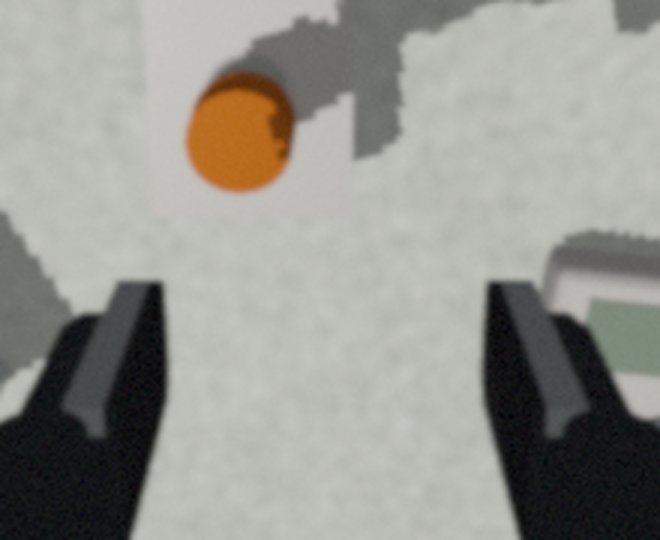

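View pics/s11.png

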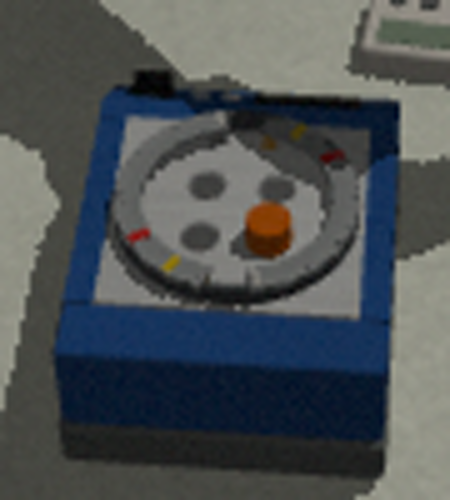

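Tube 1 sits on the deck in the scene view (270,232 in the crop). The second cap is at (230,195) in the wrist image, about 10 mm in x and 16 mm in y from the tool.

Call:
step_arm --pt "5 1 -1.6 1 0" --pt "5 0 0 2 0" --pt "5 0 0 2 0" --pt "5 0 0 1.5 0" --pt "5 0 0 0 0" --pt "5 0 0 0 0"

```text
time_s: 9.4
position: [457.4, 280.5, 59.6]
orientation: [-0.0, 0.993, -0.117, 0.0]
wrist_force: [-0.7, -0.2, -1.1]
finger_gap: 50.4
```

Run:
```python
from h import *
r=bot.get_image("wrist");crop(r["frame"],150,150,220,180,"pics/w12.png",3)
to((457.5,280.8,57),-.234)
for cc,st in blobs(r["frame"],(3,120,60),(20,255,255),50): print(cc,st,onz(r,*cc,62).round(1),onz(r,*cc,66).round(1))
```

```text
t9.45 pos [458.  281.   60.6] yaw -0.234 gap 50.0 F [ 0.7  0.3 -0.3] M [ 0.02 -0.01  0.03]
 -> shift cm after turn: x-0.04 y0.03 z0.36 turn -0.000 | in current axes x-0.04 y0.03
[254.0, 259.5] [231, 231, 47, 57, 2183] [456.1 281.4  62. ] [458.4 280.8  66. ]
```

View pics/w12.png

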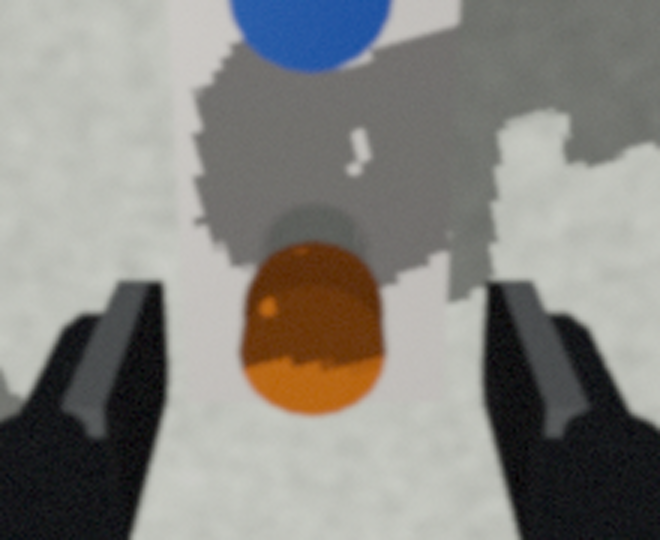

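The cap is centred between the fingers at (254,260). Closing and lifting.

Call:
step_arm --pt "2 0 0 0 0" --pt "2 0 0 0 0" --pt "2 0 0 0 0" --pt "2 0 0 0 0" --pt "2 0 0 0 0" --pt "2 0 0 -2 0" --pt "2 0 0 -3 0" --pt "2 0 0 -3 0" --pt "2 0 0 -3 0" --pt "2 0 0 -1 0" --grip_force 35

```text
time_s: 10.28
position: [458.7, 282.4, 184.5]
orientation: [-0.002, 0.993, -0.116, 0.003]
wrist_force: [-0.0, -0.0, 1.5]
finger_gap: 20.9
```

Run:
```python
from h import *
to((531.4,26.2,185),.543)
```

```text
t10.28 pos [458.7 282.4 184.5] yaw -0.233 gap 20.9 F [-0.  -0.   1.5] M [ 0.04 -0.08  0.01]
 -> shift cm after turn: x-7.02 y25.69 z-0.05 turn -0.776 | in current axes x12.98 y23.26
```

Call:
step_arm --pt "2 0.4 3.7 0 -0.111" --pt "2 0.4 3.8 0 -0.111" --pt "2 0.4 3.8 0 -0.111" --pt "2 0.4 3.8 0 -0.111" --pt "2 0.5 3.8 0 -0.111" --pt "2 0.5 3.8 0 -0.111" --pt "2 0.5 3.5 0 -0.11" --pt "2 0 0 0.5 0" --pt "2 0 0 0 0" --pt "2 0 0 0 0"

```text
time_s: 11.12
position: [508.8, 33.8, 172.7]
orientation: [-0.001, 0.965, 0.262, -0.001]
wrist_force: [-0.5, 0.1, -0.7]
finger_gap: 20.7
```

Run:
```python
from h import *
r=bot.get_image("wrist");crop(r["frame"],150,130,200,180,"pics/w13.png",3.5)
to((531.4,26.2,165),.543)
np.save("w13.npy",r,allow_pickle=True)
```

```text
t11.17 pos [508.9  34.3 173.1] yaw 0.532 gap 20.6 F [-0.6 -0.9 -0.3] M [-0.02  0.04  0.02]
 -> shift cm after turn: x1.51 y1.86 z0.81 turn -0.011 | in current axes x1.53 y1.84
```

View pics/w13.png

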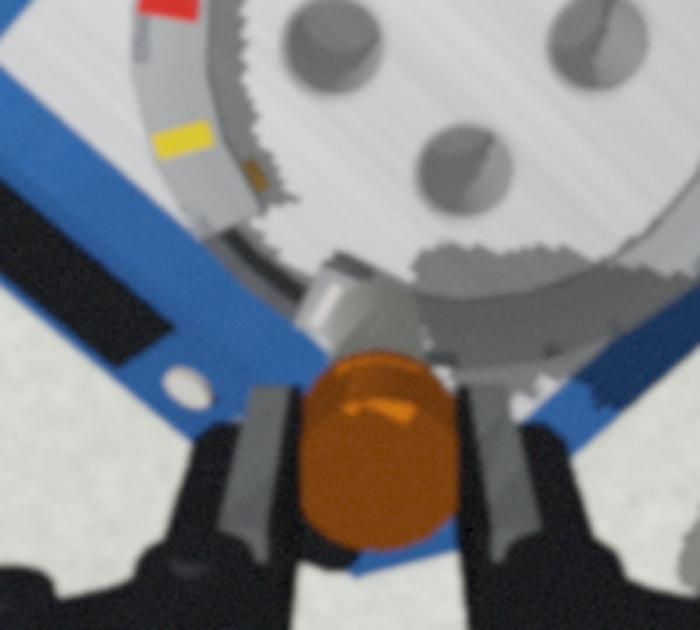

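The tube hangs at (378,350-550 in the crop), just short of bore 2 at (463,170). Moving over the bore.

Call:
step_arm --pt "2 0 0 0 -0.011" --pt "2 1.6 1.8 0.5 0" --pt "2 0 0 0 0" --pt "2 0 0 0 0"

```text
time_s: 11.5
position: [532.6, 27.4, 168.7]
orientation: [-0.0, 0.963, 0.269, -0.0]
wrist_force: [0.3, -0.6, 0.6]
finger_gap: 20.3
```

Run:
```python
from h import *
r=bot.get_image("wrist");crop(r["frame"],170,130,170,170,"pics/w14.png",4)
to((531.4,26.2,110),.543)
o=bot.get_obs();p=o["position"];y=yaw(o)
for n,q in (("cap",p+[0,0,6]),("foot",p-[0,0,56]),("bore",[531.4,26.2,95])): print(n,((np.array(proj(r,q))-[170,130]+.4)*4).round())
```

```text
t11.55 pos [532.3  27.4 168.9] yaw 0.544 gap 20.4 F [ 0.1  1.1 -0.1] M [ 0.04 -0.01 -0.03]
 -> shift cm after turn: x-0.14 y0.05 z5.89 turn 0.001 | in current axes x-0.14 y0.05
cap [344. 520.]
foot [347. 327.]
bore [351. 297.]
```

View pics/w14.png

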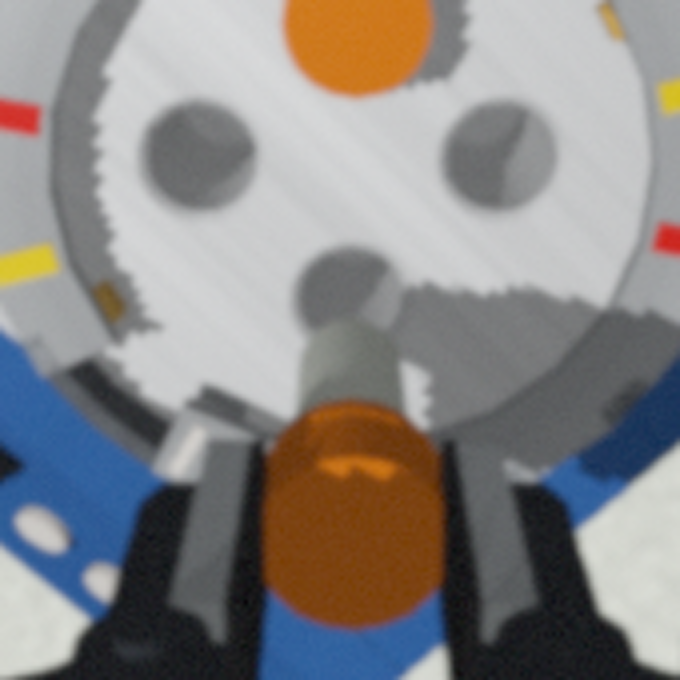

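Call:
step_arm --pt "2 0.1 0 0.2 0" --pt "2 0 0 1 0" --pt "2 0 0 1 0" --pt "2 0 0 0.5 0" --pt "2 0 0 0 0"

```text
time_s: 11.97
position: [531.8, 27.2, 139.3]
orientation: [-0.001, 0.963, 0.268, -0.002]
wrist_force: [-0.5, 0.0, -0.5]
finger_gap: 20.5
```

Run:
```python
from h import *
r=bot.get_image("wrist");crop(r["frame"],170,130,170,170,"pics/w15.png",4)
to((531.4,26.2,110),.543)
```

```text
t12.02 pos [532.5  27.1 140.4] yaw 0.543 gap 20.4 F [ 0.9 -0.6  0.1] M [ 0.03  0.02 -0.05]
 -> shift cm after turn: x-0.14 y0.02 z3.04 turn 0.000 | in current axes x-0.14 y0.02
```

View pics/w15.png

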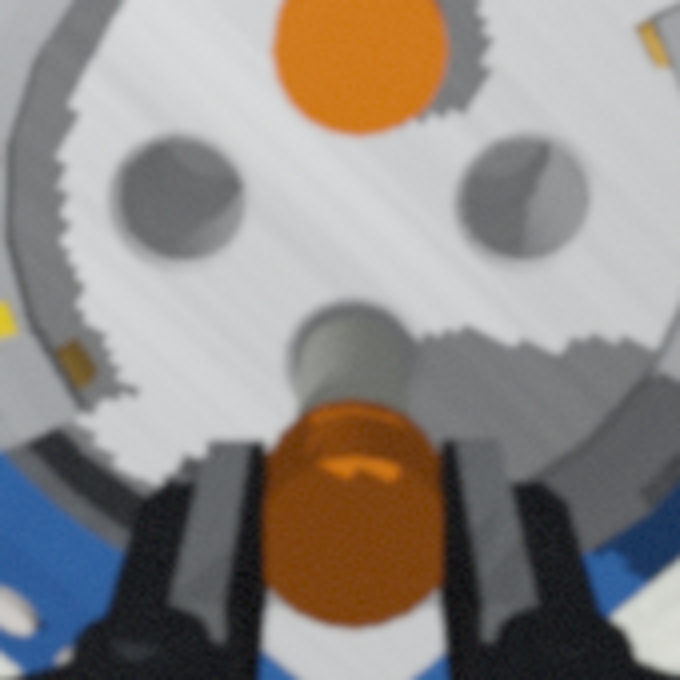

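The second tube's foot is inside bore 2, centred at (352,350 in the crop). Lowering and releasing it.

Call:
step_arm --pt "2 0 0 1 0" --pt "2 0 0 1 0" --pt "2 0 0 1 0" --pt "2 0 0 0 0" --pt "2 0 0 0 0"

```text
time_s: 12.43
position: [532.7, 27.0, 110.5]
orientation: [-0.0, 0.963, 0.268, -0.001]
wrist_force: [1.0, -0.5, 0.0]
finger_gap: 20.3
```

Call:
step_arm --pt "3.2 0 0 0 0" --pt "3.2 0 0 0 0" --pt "3.2 0 0 -1.5 0" --pt "3.5 0 0 -3 0" --pt "3.5 0 0 -4 0" --pt "3.5 -1 0 -4 0" --pt "3.5 -1 0 0 0" --pt "3.5 0 0 0 0"

```text
time_s: 13.1
position: [517.8, 16.0, 241.7]
orientation: [0.002, 0.963, 0.268, 0.004]
wrist_force: [0.4, 0.1, -0.4]
finger_gap: 35.0
```

Run:
```python
from h import *
r=bot.get_image("wrist");crop(r["frame"],150,110,220,200,"pics/w16.png",3)
to((539,-235,150),-.243)
s=bot.get_image("scene");crop(s["frame"],205,150,90,100,"pics/s16.png",5)
for cc,st in blobs(r["frame"],(3,120,60),(20,255,255),50): print(cc,st,onz(r,*cc,111).round(1))
```

```text
t13.15 pos [517.   16.4 238.8] yaw 0.542 gap 34.9 F [-0.5  0.5 -0.2] M [-0.01 -0.03 -0.04]
 -> shift cm after turn: x8.19 y23.87 z8.88 turn 0.785 | in current axes x-11.09 y22.67
[255.1, 99.7] [242, 86, 27, 28, 610] [575.2  51.4 111. ]
[255.6, 160.1] [243, 147, 26, 27, 570] [532.9  25.6 111. ]
```

View pics/w16.png

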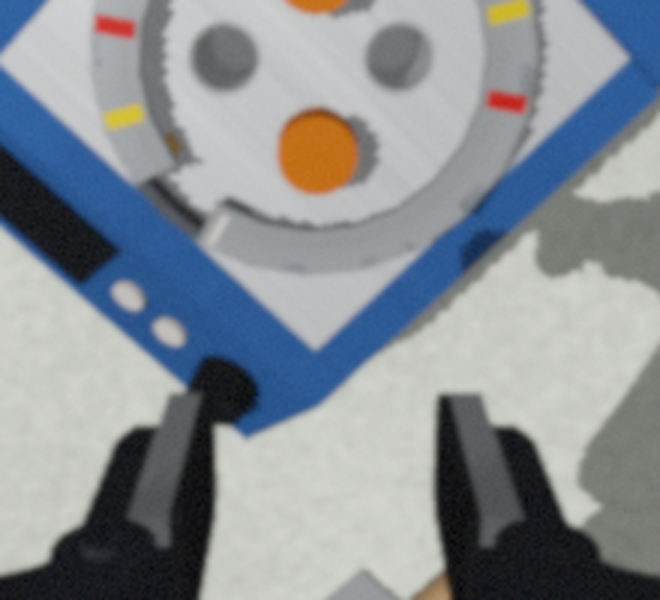

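View pics/s16.png

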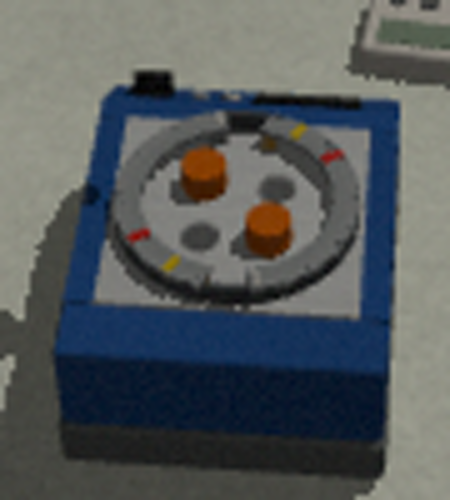

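Both orange caps sit on the deck in opposite bores, at (203,173) and (269,230) in the scene crop. Now for the lid.

Call:
step_arm --pt "4 -0.3 3.6 0 0.107" --pt "4 -0.3 3.6 0 0.107" --pt "4 -0.3 3.6 0 0.107" --pt "4 -0.3 3.6 0 0.107" --pt "4 -0.3 3.6 1 0.107" --pt "4 -0.3 3.6 2 0.107" --pt "4 -0.3 3.6 3 0.107" --pt "4 0 0 2 0" --pt "4 0 0 0 0" --pt "4 0 0 0 0"

```text
time_s: 14.03
position: [549.8, -223.2, 156.9]
orientation: [-0.001, 0.995, -0.103, -0.003]
wrist_force: [0.7, -0.1, 0.9]
finger_gap: 40.1
```

Run:
```python
from h import *
r=bot.get_image("wrist");crop(r["frame"],150,90,220,200,"pics/w17.png",3)
np.save("w17.npy",r,allow_pickle=True)
to((539,-235,80),-.206)
for cc,st in blobs(r["frame"],(20,120,60),(35,255,255),8): print(cc,st,onz(r,*cc,61).round(1),onz(r,*cc,5).round(1))
```

```text
t14.08 pos [ 551.2 -223.3  159.3] yaw -0.205 gap 39.5 F [ 0.  -0.6  0.6] M [ 0.01 -0.01 -0.02]
 -> shift cm after turn: x-0.95 y1.39 z7.93 turn 0.001 | in current axes x-0.95 y1.39
[271.8, 130.8] [266, 124, 13, 15, 137] [ 593.3 -243.8   61. ] [ 585.1 -244.3    5. ]
[274.2, 169.8] [271, 161, 8, 18, 129] [ 564.4 -240.    61. ] [ 549.5 -239.6    5. ]
[273.5, 237.4] [270, 230, 8, 16, 121] [ 509.5 -228.8   61. ] [ 481.7 -225.9    5. ]
```

View pics/w17.png

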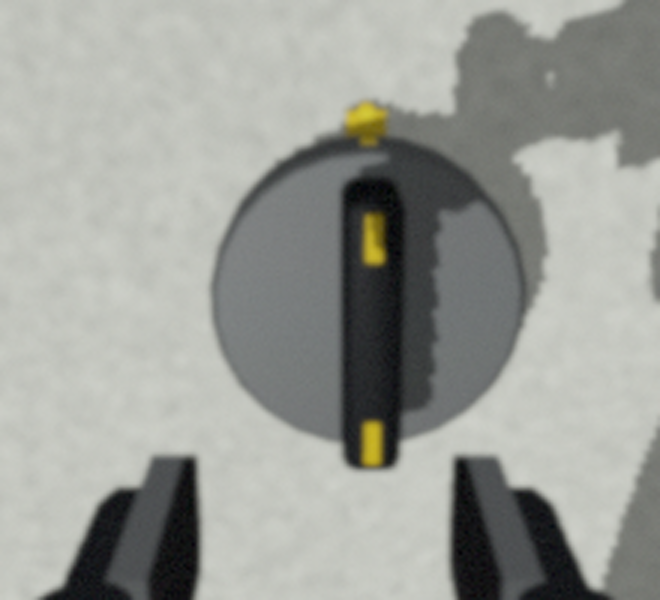

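The bar's yellow marks are at (274,170) and (273.5,237), giving lid centre (537,-234.4) and yaw -0.20. Descending.

Call:
step_arm --pt "4 -1.2 1.4 1 -0.004" --pt "4 0 0 3 0" --pt "4 0 0 3 0" --pt "4 0 0 1.5 0" --pt "4 0 0 0 0" --pt "4 0 0 0 0"

```text
time_s: 14.58
position: [537.5, -234.6, 76.2]
orientation: [0.0, 0.995, -0.1, 0.0]
wrist_force: [0.1, 0.6, 0.7]
finger_gap: 39.6
```

Run:
```python
from h import *
r=bot.get_image("wrist");crop(r["frame"],130,130,250,220,"pics/w18.png",3)
to((537,-234.4,37),-.201)
for cc,st in blobs(r["frame"],(20,120,60),(35,255,255),8): print(cc,st,onz(r,*cc,61).round(1),onz(r,*cc,5).round(1))
```

```text
t14.63 pos [ 538.4 -235.2   77.5] yaw -0.200 gap 40.2 F [0.1 0.3 0.6] M [-0.   -0.01  0.04]
 -> shift cm after turn: x-0.15 y-0.05 z4.05 turn 0.001 | in current axes x-0.15 y-0.05
[255.9, 134.3] [247, 125, 19, 20, 270] [ 592.9 -246.2   61. ] [ 585.  -244.2    5. ]
[255.3, 190.6] [250, 179, 11, 25, 240] [ 565.1 -240.1   61. ] [ 547.4 -236.1    5. ]
[255.5, 287.1] [251, 277, 10, 21, 208] [ 509.2 -228.8   61. ] [ 471.9 -220.7    5. ]
```

View pics/w18.png

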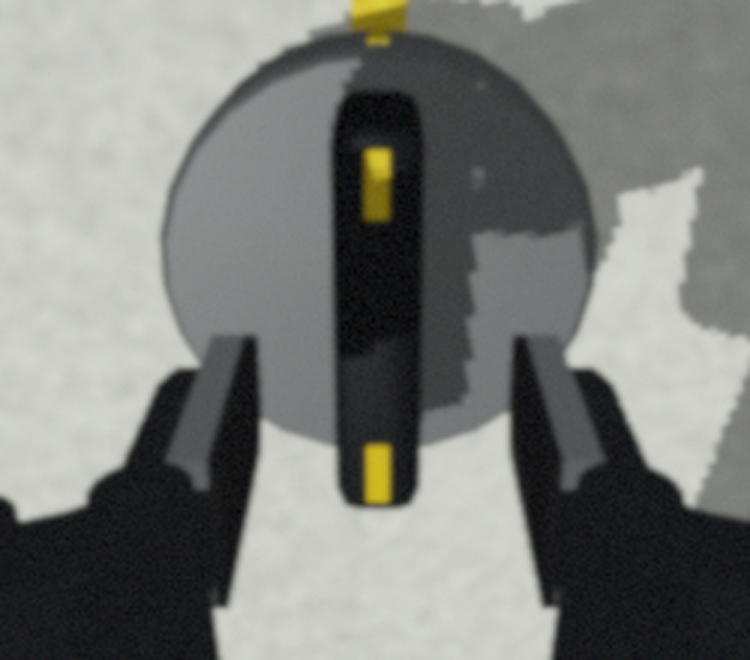

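Bar centred and parallel to the pads. Lowering and gripping.

Call:
step_arm --pt "4 -0.1 -0.05 2 0" --pt "4 0 0 1.9 0" --pt "4 0 0 0 0" --pt "4 0 0 0 0" --pt "1 0 0 0 0" --pt "1 0 0 0 0" --pt "1 0 0 0 0" --pt "1 0 0 0 0" --pt "1 0 0 0 0" --pt "1 0 0 0 0" --grip_force 90

```text
time_s: 15.47
position: [537.7, -235.3, 39.1]
orientation: [0.001, 0.995, -0.101, 0.002]
wrist_force: [-0.6, 1.5, 6.8]
finger_gap: 14.1
```

Run:
```python
from h import *
to((537,-234.4,37),-.201)
```

```text
t15.47 pos [ 537.7 -235.3   39.1] yaw -0.202 gap 14.1 F [-0.6  1.5  6.8] M [ 0.28  0.11 -0.02]
 -> shift cm after turn: x-0.08 y-0.08 z0.21 turn -0.001 | in current axes x-0.08 y-0.08
```

Call:
step_arm --pt "1 0 0 -2 0" --pt "1 0 0 -4 0" --pt "1 0 0 -4 0" --pt "1 -0.3 -2 -4 0" --pt "1 -0.6 -4 0 0.01" --pt "1 -0.6 -4 0 0.01" --pt "1 -0.6 -4 0 0.01" --pt "1 -0.6 -4 0 0.01" --pt "1 -0.6 -4 0 0" --pt "1 -0.6 -3 0 0" --pt "1 -0.4 -1.8 0 0" --pt "1 0 0 0 0"

```text
time_s: 16.47
position: [553.0, 38.3, 173.5]
orientation: [-0.001, 0.993, -0.119, -0.0]
wrist_force: [-0.3, -0.2, -1.9]
finger_gap: 14.1
```

Call:
step_arm --pt "1 0 0 0 0" --pt "1 0 0 0 0"

```text
time_s: 16.63
position: [553.3, 34.3, 173.5]
orientation: [0.0, 0.993, -0.121, -0.0]
wrist_force: [-0.3, -0.5, -2.2]
finger_gap: 14.1
```

Run:
```python
from h import *
r=bot.get_image("wrist");cv2.imwrite("pics/w19.png",r["frame"][:,:,::-1])
np.save("w19.npy",r,allow_pickle=True)
to((553,39.3,160),-.243)
s=bot.get_image("scene");crop(s["frame"],195,110,110,130,"pics/s19.png",4.5)
for cc,st in blobs(r["frame"],(20,120,60),(35,255,255),8): print(cc,st)
```

```text
t16.68 pos [553.4  33.9 173.5] yaw -0.243 gap 14.1 F [ 0.4 -0.7 -2.4] M [-0.01  0.   -0.02]
 -> shift cm after turn: x-0.17 y-0.51 z1.35 turn 0.000 | in current axes x-0.17 y-0.51
[292.4, 138.2] [286, 130, 14, 17, 125]
[257.9, 145.2] [247, 133, 23, 26, 418]
[257.7, 220.2] [252, 205, 14, 31, 369]
[258.0, 336.3] [252, 324, 13, 25, 307]
```

View pics/w19.png

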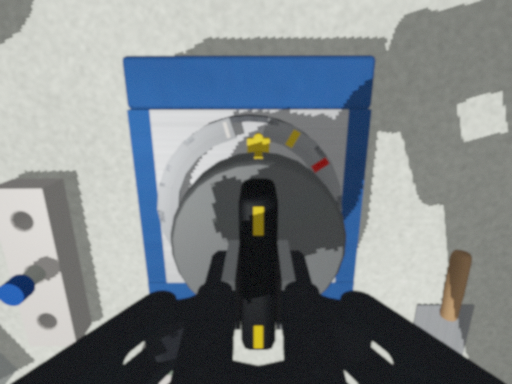

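View pics/s19.png

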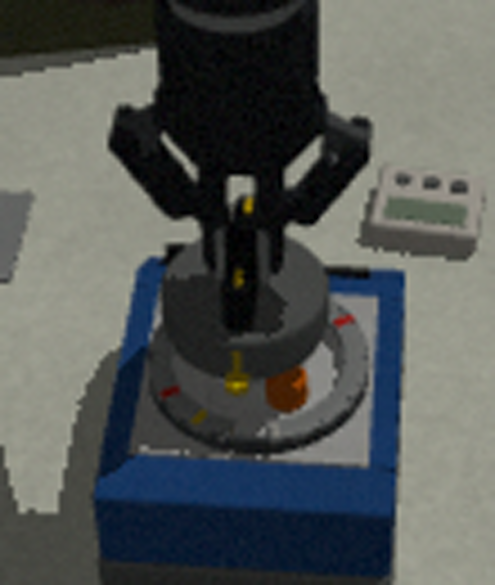

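The lid hangs over the mill with its lug at (258,145), a little short of the collar centre in +y. Working out the correction.

Run:
```python
from h import *
r=np.load("w19.npy",allow_pickle=True).item()
p=np.array([553.4,33.9,173.5]);y=-.243
ex=np.array([np.cos(y),np.sin(y)]);ey=np.array([ex[1],-ex[0]])
a=onz(r,257.7,220.2,p[2]+22);b=onz(r,258,336.3,p[2]+22);l=onz(r,257.9,145.2,p[2]-39+5)
m=(a+b)/2;d=a-b;print("lid c",m.round(1),"rel",((m-p)[:2]@ex).round(1),((m-p)[:2]@ey).round(1),"yaw",np.arctan2(d[1],d[0]).round(3),np.linalg.norm(d))
print("lug",l.round(1),((l-p)[:2]@ex).round(1),((l-p)[:2]@ey).round(1))
# collar landmarks projected with mill centre estimate
c=np.array([553,39.3]);my=-.243
for n,ang,rad in(("yellow",-30,55),("red",-56,55),("gap",0,55)):
    t=my+np.radians(ang);print(n,np.round(proj(r,[c[0]+rad*np.cos(t),c[1]+rad*np.sin(t),107]),1))
f=r["frame"]
for cc,st in blobs(f,(0,150,80),(4,255,255),20,(280,140,80,60))+blobs(f,(170,150,60),(180,255,255),20,(280,140,80,60)): print("red",cc,st,onz(r,*cc,107).round(1))
print("yel",onz(r,292.4,138.2,107).round(1))
for ang in(-30,-56):
    t=my+np.radians(ang); print(c+55*np.array([np.cos(t),np.sin(t)]))
```

```text
lid c [552.1  33.3 195.5] rel -1.1 0.9 yaw -0.24 57.313863005317096
lug [599.6  21.5 139.5] 47.8 0.9
yellow [291.3 139.1]
red [318.1 164.8]
gap [248.2 127.4]
red [319.9, 164.4] [313, 159, 15, 12, 90] [571.9 -13.5 107. ]
yel [5.93e+02 4.00e-01 1.07e+02]
[592.61508236   1.14708072]
[571.88066119 -12.35772578]
```

Call:
step_arm --pt "1 0 -0.5 1 0" --pt "1 0 0 0.8 0" --pt "1 0 0 0 0" --pt "1 0 0 0 0" --pt "1 0 0 0 0"

```text
time_s: 17.15
position: [554.5, 39.5, 155.0]
orientation: [0.0, 0.993, -0.121, -0.0]
wrist_force: [1.3, -0.2, -2.0]
finger_gap: 14.4
```

```bash
cat > chk.py <<'E'
from h import *
import sys
r=bot.get_image("wrist");cv2.imwrite(sys.argv[1],r["frame"][:,:,::-1])
o=bot.get_obs();p=o["position"];y=yaw(o);to((553,39.3,134),-.243,o)
ex=np.array([np.cos(y),np.sin(y)]);ey=np.array([ex[1],-ex[0]])
B=blobs(r["frame"],(20,120,60),(35,255,255),25)
print([(b[0],b[1][4]) for b in B])
mk=[b[0] for b in B if b[1][4]>150 and 180<b[0][1] and abs(b[0][0]-258)<25]
if len(mk)>=2:
    a=onz(r,*mk[0],p[2]+22);b=onz(r,*mk[1],p[2]+22);m=(a+b)/2;d=a-b
    print("lid c",m.round(1),"yaw",np.arctan2(d[1],d[0]).round(3),np.linalg.norm(d).round(1))
H=[]
for b in B:
    q=onz(r,*b[0],107); 
    if abs(np.linalg.norm(q[:2]-[593,.4])) <8: H.append((q,-30))
for cc,st in blobs(r["frame"],(0,150,60),(4,255,255),20)+blobs(r["frame"],(170,150,60),(180,255,255),20):
    q=onz(r,*cc,107)
    if np.linalg.norm(q[:2]-[572,-13])<8: H.append((q,-56))
for q,ang in H:
    t=-.243+np.radians(ang);print("mill c from mark",ang,(q[:2]-55*np.array([np.cos(t),np.sin(t)])).round(1))
E
python3 chk.py pics/w20.png
python3 - <<'E'
from h import *
s=bot.get_image("scene");crop(s["frame"],195,110,110,130,"pics/s20.png",4.5)
E
```

```text
t17.20 pos [554.8  39.5 155.5] yaw -0.242 gap 13.8 F [ 0.   0.4 -1.1] M [-0.02 -0.01 -0.01]
 -> shift cm after turn: x-0.17 y0.06 z2.15 turn 0.001 | in current axes x-0.17 y0.06
[([257.8, 145.5], 411), ([304.5, 143.1], 152), ([257.7, 220.3], 365), ([257.9, 336.3], 304)]
lid c [553.5  38.4 177.5] yaw -0.241 57.1
mill c from mark -30 [553.3  38.6]
mill c from mark -56 [552.9  38.2]
```

View pics/w20.png

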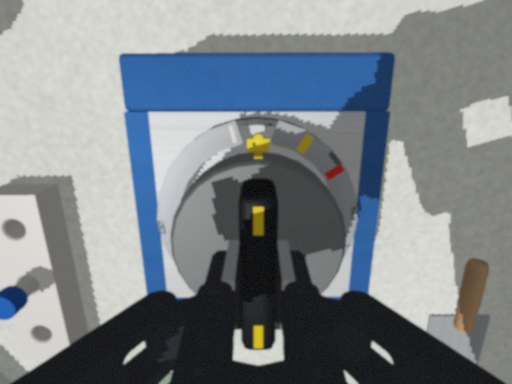

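View pics/s20.png

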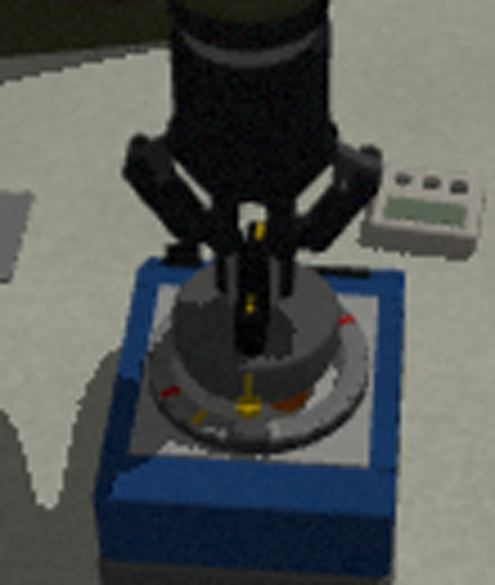

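The lug at (258,145) is lined up with the gap beside the white mark at (235,132). Lid centre and collar centre agree to 0.5 mm. Lowering.

Call:
step_arm --pt "1 0 0 0.5 0" --pt "1 0 0 0.5 0" --pt "1 0 0 0.3 0" --pt "1 0 0 0 0" --pt "1 0 0 0 0"

```text
time_s: 17.67
position: [554.3, 39.7, 141.9]
orientation: [0.0, 0.993, -0.121, -0.001]
wrist_force: [-0.4, 1.4, -2.2]
finger_gap: 14.4
```

```bash
python3 chk.py pics/w21.png
```

```text
t17.72 pos [554.6  39.7 142.3] yaw -0.242 gap 14.3 F [-0.2  0.  -2.7] M [ 0.01 -0.01  0.05]
 -> shift cm after turn: x-0.14 y0.08 z0.83 turn 0.001 | in current axes x-0.14 y0.08
[([257.9, 145.5], 406), ([308.1, 147.2], 171), ([257.7, 220.3], 366), ([257.9, 336.2], 307)]
lid c [553.3  38.6 164.3] yaw -0.241 57.1
mill c from mark -30 [553.1  38.7]
mill c from mark -56 [552.9  38.1]
```

View pics/w21.png

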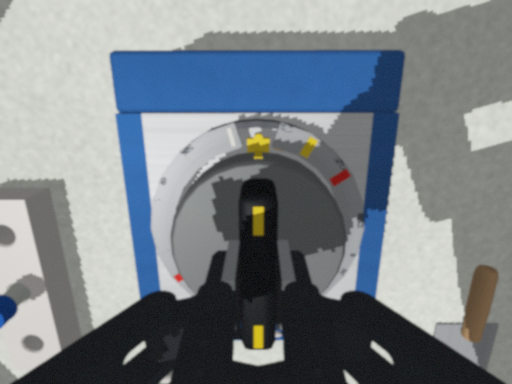

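No contact force, and the underside is now below the collar top. Lowering the rest of the way.

Call:
step_arm --pt "1 0 0 0.3 0" --pt "1 0 0 0.3 0" --pt "1 0 0 0.2 0" --pt "1 0 0 0.1 0" --pt "1 0 0 0 0" --pt "1 0 0 0 0"

```text
time_s: 18.22
position: [554.8, 39.7, 134.2]
orientation: [-0.0, 0.993, -0.121, 0.0]
wrist_force: [-3.0, -0.1, 3.7]
finger_gap: 14.3
```

```bash
python3 chk.py pics/w22.png
python3 - <<'E'
from h import *
s=bot.get_image("scene");crop(s["frame"],195,110,110,130,"pics/s22.png",4.5)
E
```

```text
t18.27 pos [554.8  39.7 134.2] yaw -0.242 gap 14.1 F [-3.2  0.1  4.2] M [ 0.04  0.51 -0.03]
 -> shift cm after turn: x-0.16 y0.08 z0.02 turn 0.001 | in current axes x-0.16 y0.08
[([257.8, 145.4], 411), ([310.5, 150.8], 186), ([257.7, 220.3], 363), ([257.9, 336.2], 304)]
lid c [553.5  38.7 156.2] yaw -0.241 57.2
mill c from mark -30 [553.1  38.6]
mill c from mark -56 [552.9  38.1]
```

View pics/w22.png

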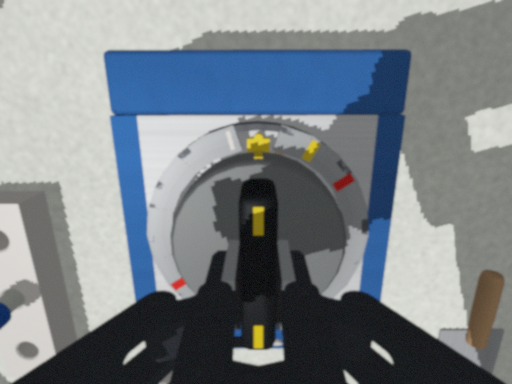

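View pics/s22.png

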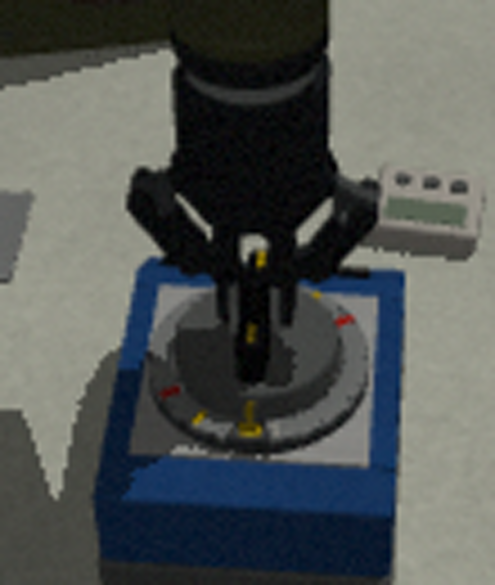

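The lid is seated on the deck with the lug inside the gap: z 134.2, 4 N contact force. Next I'll twist clockwise, gently.

Call:
step_arm --pt "1 -0.05 0 0 0.03" --pt "1 0 0 0 0.05" --pt "1 0 0 0 0.05" --pt "1 0 0 0 0.05" --pt "1 0 0 0 0.05" --pt "1 0 0 0 0.04" --pt "1 0 0 0 0" --pt "1 0 0 0 0"

```text
time_s: 18.98
position: [555.1, 39.6, 134.1]
orientation: [-0.0, 0.968, -0.253, 0.001]
wrist_force: [0.6, -0.2, 1.9]
finger_gap: 14.1
```

```bash
python3 chk.py pics/w23.png
```

```text
t19.03 pos [555.1  39.6 134.1] yaw -0.511 gap 13.9 F [ 1.2 -1.   2.8] M [-0.29 -0.22  0.06]
 -> shift cm after turn: x-0.20 y0.08 z0.01 turn -0.268 | in current axes x-0.17 y0.13
[([285.0, 140.7], 186), ([257.6, 155.1], 59), ([257.6, 220.6], 354), ([257.9, 336.7], 310)]
lid c [553.7  38.9 156.1] yaw -0.509 57.3
mill c from mark -30 [553.3  38.9]
mill c from mark -56 [552.9  38.5]
```

View pics/w23.png

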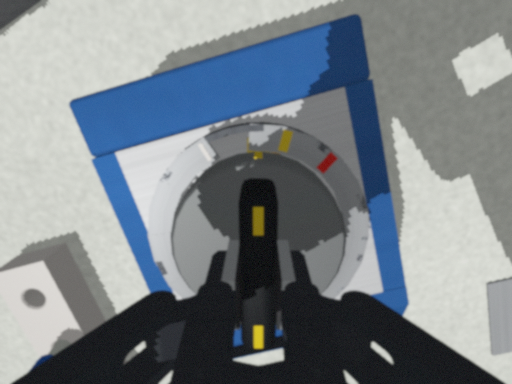

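The lid has turned 0.27 rad and its lug is under the lip, with the yellow mark at (285,141) still ahead. Continuing to 0.53.

Call:
step_arm --pt "1 0 0 0 0.04" --pt "1 0 0 0 0.05" --pt "1 0 0 0 0.05" --pt "1 0 0 0 0.05" --pt "1 0 0 0 0.04" --pt "1 0 0 0 0.03" --pt "1 0 0 0 0" --pt "1 0 0 0 0"

```text
time_s: 19.7
position: [554.8, 39.3, 134.1]
orientation: [0.0, 0.927, -0.376, 0.001]
wrist_force: [1.2, -3.4, 3.7]
finger_gap: 14.1
```

```bash
python3 chk.py pics/w24.png
python3 - <<'E'
from h import *
s=bot.get_image("scene");crop(s["frame"],195,110,110,130,"pics/s24.png",4.5)
E
```

```text
t19.75 pos [554.8  39.3 134.1] yaw -0.771 gap 14.2 F [ 0.3 -2.7  4.6] M [-0.65 -0.07  0.08]
 -> shift cm after turn: x-0.18 y0.05 z0.01 turn -0.528 | in current axes x-0.13 y0.13
[([257.0, 136.9], 186), ([257.6, 154.5], 61), ([257.6, 220.6], 354), ([258.1, 336.3], 286)]
lid c [553.7  38.7 156.1] yaw -0.767 57.1
mill c from mark -30 [553.6  39.1]
mill c from mark -56 [553.2  38.7]
```

View pics/w24.png

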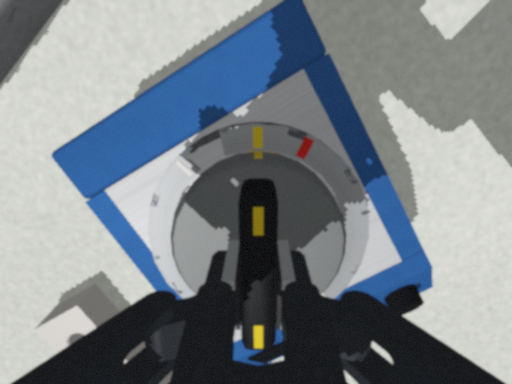

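View pics/s24.png

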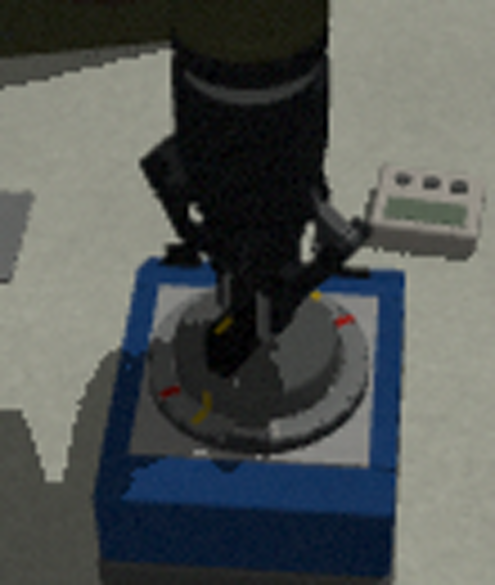

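The yellow mark (257,137), the lug (258,154) and the handle bar are all in line. I'll hold for half a second, check that it is steady, then hand in.

Call:
step_arm --pt "1 0 0 0 0" --pt "1 0 0 0 0" --pt "1 0 0 0 0" --pt "1 0 0 0 0" --pt "1 0 0 0 0" --pt "1 0 0 0 0"

```text
time_s: 20.3
position: [554.8, 39.3, 134.1]
orientation: [0.0, 0.926, -0.376, 0.001]
wrist_force: [2.2, -5.1, 5.5]
finger_gap: 14.0
```

```bash
python3 chk.py pics/w25.png
python3 - <<'E'
from h import *
s=bot.get_image("scene");cv2.imwrite("pics/s25.png",s["frame"][:,:,::-1])
E
```

```text
t20.35 pos [554.8  39.3 134.1] yaw -0.772 gap 14.2 F [ 1.3 -4.5  4.6] M [-0.89 -0.28  0.2 ]
 -> shift cm after turn: x-0.18 y0.05 z0.01 turn -0.529 | in current axes x-0.13 y0.13
[([257.0, 136.9], 188), ([257.6, 154.4], 60), ([257.6, 220.6], 355), ([258.4, 336.2], 290)]
lid c [553.7  38.7 156.1] yaw -0.766 57.0
mill c from mark -30 [553.6  39.1]
mill c from mark -56 [553.1  38.6]
```

View pics/s25.png

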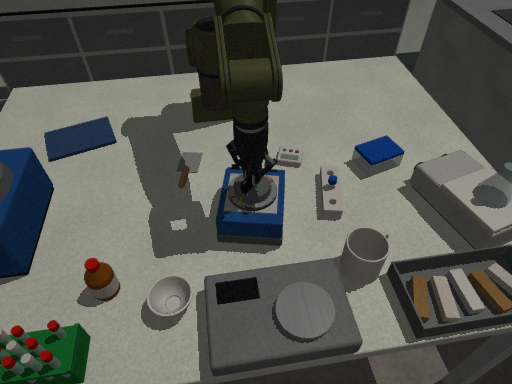

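The scene is undisturbed: blue tube still in the block at (333,182), lid in the collar at (252,190), everything else in place.

Run:
```python
from plant import bot
print(bot.hand_in())
```

```text
the job is handed in; nothing more can be done
None
```

I loaded both orange-capped tubes into opposite bores (0 and 2). I then set the lid into the collar, twisted it clockwise to the yellow pulse mark, and handed in at about 20 s with it still gripped there.

- **Tubes:** both caps looked seated on the deck in the scene and wrist pictures before the lid went on. The blue tube is still in the block, and nothing else looked moved.
- **Lid:** it is down at seat height. By the yellow marks on its bar it has turned about 0.525 rad (30°). The lug lined up with the pulse mark, well short of the lock click (about 0.87 rad of lid turn).
- **Steadiness:** over the last 0.6 s the lid's angle held to about 0.001 rad. The wrist force rose slowly from about 5 N to 6.5 N. The twisting moment was low at first, 0.08 N m, and then 0.20 N m, close to the 0.25 N m stated.
- **Not checked or in disagreement:** I did not press the tubes down to test that they were home, and the interlock angle could not be read directly. The scene camera put the mill about 4 mm from where the wrist and top cameras did; I went with those two, and the fits agreed with them.

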